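# Put the pulley-block parts away in the dust case

### The job

Put away the pulley-block parts that lie loose on the bench to the right of the dust case (some or all of: two turned sheaves, a pale ring and a small card box), each lying flat in the nest in the case that is made to its shape; the deep round nest takes both sheaves, one upon the other. The case has four bays and three clear sliding covers, so only one bay is open at a time: slide the covers one by one into the empty place until the bay you need is open. Finish with all three covers back over the three nests and the plain parking bay at the right-hand end open, as you found it, and leave the notebook, the chisel and the pliers alone.

Things in the scene. Friction and masses are not known exactly. Their poses are not given: they have to be found in the camera images.
- case_middle (a point): Middle of the dust case, 62 mm above the bench: a plywood box fixed to the bench, 192 (x) by 466 (y) by 73 mm high, x axis roughly away from the robot, four bays in a row along y: bay0 (parking, -y end), bay1, bay2, bay3. Aluminium tracks along both long sides hold the covers; their lips (top at 73 mm) leave an opening 140 mm wide in x. Low dividers (30 mm) part the bays.
- bay0 (a point): Centre of the parking bay (right-hand, -y end; plain floor, no nest; open at the start) of the case, 62 mm above the bench (the underside of the covers). A cover is home over this bay when centred here. Bays are 110 mm apart.
- bay1 (a point): Centre of the second bay from the right of the case, 62 mm above the bench (the underside of the covers). A cover is home over this bay when centred here. Bays are 110 mm apart.
- bay2 (a point): Centre of the third bay from the right of the case, 62 mm above the bench (the underside of the covers). A cover is home over this bay when centred here. Bays are 110 mm apart.
- bay3 (a point): Centre of the left-hand bay (+y end of the row) of the case, 62 mm above the bench (the underside of the covers). A cover is home over this bay when centred here. Bays are 110 mm apart.
- cover1_knob (a point): Grip point of the knob of the right-hand cover (home: bay1). Knob: upright, round, dark wood, 24 mm across, 31 mm high; this point is 17 mm above the pane, 84 mm above the bench. It stands mid-way on a clear pane 164 mm (case x) by 108 mm (along the row) by 5 mm, with dark battens at its joining edges. Captive in tracks: it only slides along the row (under 3 N) and cannot pass its neighbours.
- cover2_knob (a point): Grip point of the knob of the middle cover (home: bay2). Knob: upright, round, dark wood, 24 mm across, 31 mm high; this point is 17 mm above the pane, 84 mm above the bench. It stands mid-way on a clear pane 164 mm (case x) by 108 mm (along the row) by 5 mm, with dark battens at its joining edges. Captive in tracks: it only slides along the row (under 3 N) and cannot pass its neighbours.
- cover3_knob (a point): Grip point of the knob of the left-hand cover (home: bay3). Knob: upright, round, dark wood, 24 mm across, 31 mm high; this point is 17 mm above the pane, 84 mm above the bench. It stands mid-way on a clear pane 164 mm (case x) by 108 mm (along the row) by 5 mm, with dark battens at its joining edges. Captive in tracks: it only slides along the row (under 3 N) and cannot pass its neighbours.
- sheave_nest_floor (a point): Centre of the floor of the nest for the sheaves (one, or two stacked), 13 mm above the bench. Raised dark wooden segments 30 mm high locate the part: a round place 69 mm across, with finger gaps at the nest's +x and -x sides (39 mm wide). Its x axis is the case's x. Which of bay1, bay2, bay3 it is fitted in varies.
- ring_nest_floor (a point): Centre of the floor of the nest for the ring, 13 mm above the bench. Raised dark wooden segments 8 mm high locate the part: a round place 80 mm across, with finger gaps at the nest's +x and -x sides (45 mm wide). Its x axis is the case's x. Which of bay1, bay2, bay3 it is fitted in varies.
- box_nest_floor (a point): Centre of the floor of the nest for the card box, 13 mm above the bench. Raised dark wooden segments 8 mm high locate the part: an oblong place 62 mm along x by 91 mm along y, with finger gaps at the nest's +x and -x sides (47 mm wide). Its x axis is the case's x. Which of bay1, bay2, bay3 it is fitted in varies.
- sheave_a_center (a point): Centre of a turned dark wooden sheave (grooved wheel; there are two alike), 63 mm in diameter and 22 mm high, lying flat; its groove runs round the middle. About 60 g. May be absent.
- sheave_b_center (a point): Centre of a turned dark wooden sheave (grooved wheel; there are two alike), 63 mm in diameter and 22 mm high, lying flat; its groove runs round the middle. About 60 g. May be absent.
- ring_center (a point): Centre of the pale wooden ring, outer diameter 75 mm, hole about 44 mm, 14 mm high, lying flat; it is best pinched by its wall, 15 mm thick, with one finger in the hole. About 30 g. May be absent.
- box_center (a point): Centre of the small pale grey card box with a lid, 57 mm (its x) by 87 mm (its y) by 35 mm high, lying flat, 170 to 330 g; to be gripped across its x. Either way round fits the nest. May be absent.
- notebook: Black job book 160 x 106 x 17 mm lying on the bench beyond the parts; not part of the job.
- chisel: Chisel with a pale handle, 265 mm long, lying on the bench to the right; not part of the job.
- pliers: Pliers, 188 mm long, lying on the bench to the right; not part of the job.
There are look-alikes about, which are no part of the job. What is meant by the part that bears ring_center is not orange, and is the larger of those in its own colour.

How it is judged:
By the outcome, as a careful person would: the job done as asked, in the order asked, and still so for the second after the job is handed in, with the robot touching nothing.
Of sheave_a, sheave_b, ring, box only 3 to 4 are there at a start; the rules pass over those that are not, and their reading is None.
At some moment in a run one of sheave_a, sheave_b, ring, box may be knocked a few centimetres aside while the robot is not near it.
Once in a run the grip may slacken for a moment while it holds something.
It also fails if it takes over 210 s, if anything falls off the work surface, if the arm or the gripper's body presses on something with over 40 N, if the wrist force passes 120 N, or if a joint passes its speed limit or range.

### The arm

A 7-joint arm with a two-finger parallel gripper is mounted at the origin on a cart in front of the work surface, level with it; the furniture and walls round the work are solid. World frame = base frame: x ahead of the robot, y to its left, z up, the work surface at z = 0. Lengths are in m, angles in rad, forces in N, time in s.
With the tool pointing down it reaches from about 0.4 to 0.85 m from the base axis. Payload 4.5 kg.
Tool frame: the origin (TCP) lies midway between the tips of the shut fingers; the grasp point (between the pads) lies 19 mm behind it; z points along the fingers, y is the line along which they close (so a half turn about z gives the same grasp; the last joint's range is limited). The gripper opens to 88 mm and grips with 3 to 60 N. Pads are 18 mm wide; open, the fingers measure 123 mm over their backs; the gripper's body (75 mm by 187 mm) begins 45 mm behind the grasp point.
Start: joints at [1.362, 0.689, -0.195, 1.565, 0.157, 0.902, -0.215], TCP at [0.15, -0.607, 0.214] pointing down, gripper open.
Joint ranges: [-3.01, 3.01], [-0.46, 2.08], [-1.47, 1.51], [0.13, 2.56], [-1, 4.14], [0.04, 2.09], [-2.66, 2.66]. Speed limits (rad/s): [2.57, 2.57, 3.14, 3.14, 3.14, 3.14, 3.14].

### API

Orientations are given as a unit quaternion [x, y, z, w].
In Python, from plant import r gives the robot as it stands.
- The arm moves only by the tool carry_out, never from a script. Its argument "plan" is a list of rows, each an object with "rot": the turn, a rotation vector about the tool's x, y, z in rad, a list of three; "xyz": the shift along the tool's x, y, z in m, a list of three; "grip": the closure in counts, from 0 (fully open) to 255 (shut). In form: [{"rot": [wx, wy, wz], "xyz": [dx, dy, dz], "grip": grip}, ...]. A call has 1 to 8 rows; each row is the pose to reach, as a shift and turn from the pose commanded when the call began, along the tool's axes at that moment; what a row does not reach only later rows make up. A row lasts 1/12 s, in which the tool goes at most 41.7 mm and 7.16 degrees, less where a joint would pass 70% of its speed; a pose out of reach is approached as far as the arm can. A call with a gripper value outside its range is refused whole. The fingers move at their own pace and stop on an object; "squeeze" is the grip in N (left out, the last holds). Time passes only in rows, so rows that repeat a pose let the fingers close. It gives the time, the measured TCP pose, the force, the opening and the grip force at its end, in the units of the state.
- r.get_state(): the state, without advancing time (a new reading comes with each control period).
- r.snapshot(name): name is "scene" or "top"; returns the picture (480x640x3 uint8, red, green, blue); there is no depth.
- r.camera_params(name): a dict with "fx", "fy", "cx", "cy" (pixels), "distortion" ([k1, k2, p1, p2, k3] as OpenCV has them; the pictures are not rectified), "position" and "attitude" of the camera in the world. Camera axes: x right, y down, z forward; pixel columns grow to the right and rows downward; lengths in m; the calibration is good to about 2 mm. A picture is of the moment at which its call begins. camera_params takes no time and is no camera call.
- r.finish_job(): hands the job in; it is judged then, once.
The state is a dict: "clock": time; "q": joint angles; "qd": joint speeds; "joint_torque": joint torques, N m; "tool_pos": TCP position; "eef_rot": TCP orientation; "contact_force": force on the tool from outside, world axes, zero at the start; "moment": the same for the moment, N m; "opening": opening from 0.0 (shut) to 1.0 (fully open); "finger_force": force on a finger pad.
Only numpy, scipy, OpenCV 4.12 (cv2) and the standard library are available. Lean on these libraries where they do the work, as an engineer would, in place of code of your own. Each camera call takes 0.05 s, during which the arm holds its last target. There are 200 camera calls.

## Working session

There is one attempt and no reset: what is moved stays moved. The work goes in short steps, Python scripts to look and compute and a tool call to move; the robot and the scene stay as the last step left them, time stands still between calls to the robot, and variables do not carry over. Pictures are saved under pics/ and viewed, at most 14 in all, crops included, and the job is handed in when it is done.

Besides the shell and the picture viewer there is one more tool, called after "Request:" in YAML: its name, and indented under it one key for each argument. carry_out: Moves the arm, as the interface text tells. Its arguments: {"type":"object","properties":{"plan":{"type":"array"},"squeeze":{"type":"number"}},"required":["plan"]}

```bash
ls; mkdir -p pics
python3 - <<'E'
from plant import r
import cv2
for n in ("scene","top"):
    cv2.imwrite(f"pics/{n}0.png", r.snapshot(n)[:,:,::-1]); print(n, r.camera_params(n))
print(r.get_state())
E
```

```text
pics
scene {'fx': 513.2224972523859, 'fy': 513.2224972523859, 'cx': 317.47278153532255, 'cy': 246.4083732399925, 'distortion': array([-0.03430496,  0.        ,  0.        ,  0.        ,  0.        ]), 'position': array([-0.28926372,  0.6375964 ,  0.94909666]), 'attitude': array([-0.37653188,  0.80946917, -0.40790891,  0.19129483])}
top {'fx': 499.5007689520144, 'fy': 499.5007689520144, 'cx': 326.2660274336244, 'cy': 235.30823316409982, 'distortion': array([-0.11845256,  0.        ,  0.        ,  0.        ,  0.        ]), 'position': array([ 0.48448872, -0.10306402,  1.33430272]), 'attitude': array([ 0.71095651, -0.70231575,  0.02431848, -0.02649608])}
{'clock': 0.1, 'q': array([ 1.36177932,  0.68988688, -0.19448014,  1.56621046,  0.15732441,
        0.90248478, -0.21509856]), 'qd': array([-2.04953780e-05, -1.19203550e-03, -9.97790588e-04, -3.68452706e-03,
        2.16116109e-05,  1.79924028e-03, -5.70473063e-04]), 'joint_torque': array([-2.98488325e-03, -5.28501606e+01, -1.27119239e+00, -1.53837276e+01,
       -5.24843065e-02,  1.98900794e-03,  5.19025718e-05]), 'tool_pos': array([ 0.15006086, -0.60611438,  0.21280539]), 'eef_rot': array([ 9.92635180e-01,  1.21139424e-01, -1.75297411e-04, -7.80399523e-04]), 'contact_force': array([ 0.70476283, -0.39580082,  0.33237652]), 'moment': array([-0.03134458,  0.0016276 , -0.02944816]), 'finger_force': 0.0, 'opening': 1.0005148882549335}
```

View pics/top0.png

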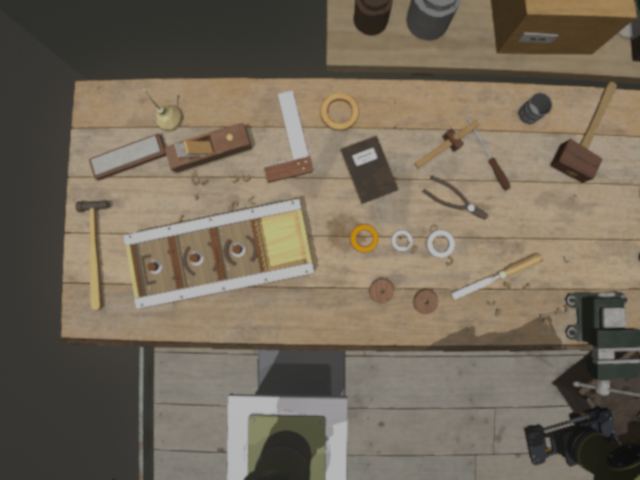

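View pics/scene0.png

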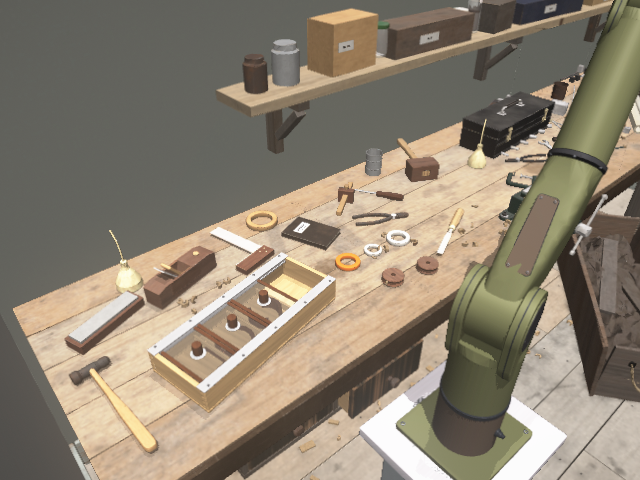

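The top view shows:
- Candidates for the ring: an orange ring (364,238), a small white one (402,240), a larger white one (441,244), and a big tan one (339,111), which is too large. I choose the white one at (441,244).
- The sheaves are at (381,290) and (426,301).
- There is no box.

Next I take close crops.

```bash
cat > h.py <<'E'
from plant import r
import cv2, numpy as np
from scipy.spatial.transform import Rotation as R
def pix2w(n,uv,z):
    p=r.camera_params(n); K=np.array([[p['fx'],0,p['cx']],[0,p['fy'],p['cy']],[0,0,1]])
    uv=np.array(uv,float).reshape(-1,1,2)
    q=cv2.undistortPoints(uv,K,p['distortion'])[:,0]
    d=R.from_quat(p['attitude']).apply(np.c_[q,np.ones(len(q))]); c=p['position']
    return c+d*((z-c[2])/d[:,2])[:,None]
def w2pix(n,X):
    p=r.camera_params(n); K=np.array([[p['fx'],0,p['cx']],[0,p['fy'],p['cy']],[0,0,1]])
    Rm=R.from_quat(p['attitude']).inv(); 
    return cv2.projectPoints(np.array(X,float).reshape(-1,1,3),Rm.as_rotvec(),-Rm.apply(p['position']),K,p['distortion'])[0][:,0]
def crop(n,x,y,w,h,s,name,im=None):
    im=r.snapshot(n) if im is None else im
    cv2.imwrite(f"pics/{name}.png",cv2.resize(im[y:y+h,x:x+w,::-1],None,fx=s,fy=s,interpolation=cv2.INTER_CUBIC))
def go(X,yaw=None):
    """tool shift (tool axes) and turn from current pose to world TCP X with tool-y axis at world yaw (mod pi), pointing down"""
    s=r.get_state(); T=R.from_quat(s['eef_rot'])
    d=T.inv().apply(np.array(X)-s['tool_pos'])
    y=T.as_matrix()[:,1]; cur=np.arctan2(y[1],y[0])
    print('t',round(s['clock'],2),'pos',s['tool_pos'].round(4),'yaw',round(cur,3),'shift',d.round(4), 'q',s['q'].round(2),'F',s['contact_force'].round(1),'op',round(s['opening'],3))
    if yaw is not None:
        a=(yaw-cur+np.pi/2)%np.pi-np.pi/2
        y2=np.array([np.cos(cur+a),np.sin(cur+a),0]); z=np.array([0,0,-1.]); M=np.c_[np.cross(y2,z),y2,z]
        print('rot',(T.inv()*R.from_matrix(M)).as_rotvec().round(3))
E
python3 - <<'E'
from h import *
im=r.snapshot("top")
crop("top",118,193,200,120,4,"case",im); crop("top",340,215,130,100,6,"parts",im)
E
```

```text
(no output)
```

View pics/case.png

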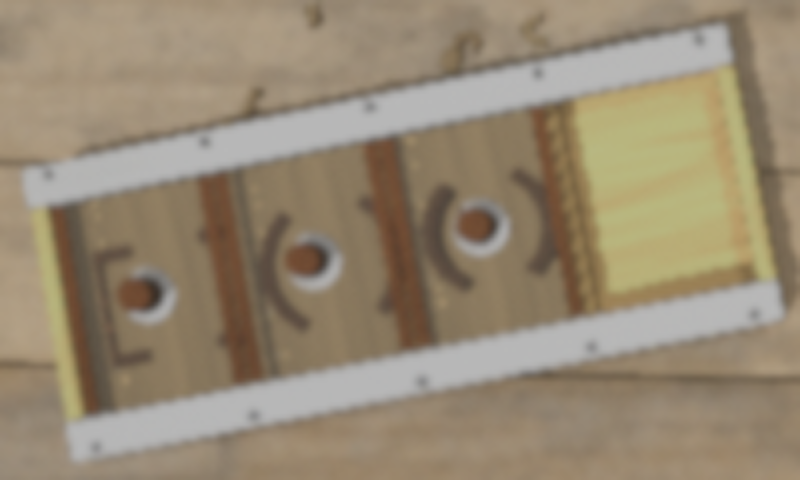

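View pics/parts.png

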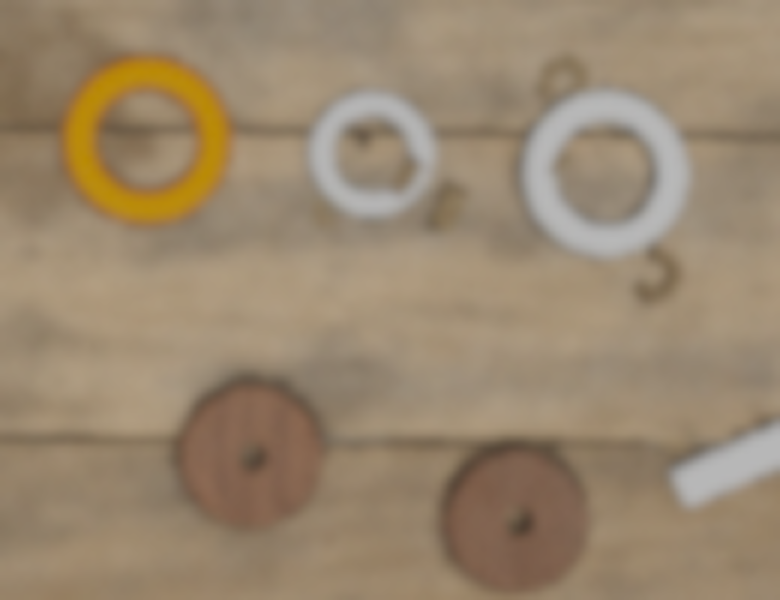

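The case crop shows the thick (deep) round nest in bay1, the thin round nest in bay2 and the oblong in bay3. Knob tops are at crop (475,223), (308,257) and (139,293). In the parts crop the larger white ring is at (606,173), the small white at (373,153), and the sheaves at (250,452) and (516,517).

```bash
cat >> h.py <<'E'
def uc(pts,x,y,s): return (np.array(pts,float)+.5)/s-.5+[x,y]
E
python3 - <<'E'
from h import *
c=pix2w("top",uc([(22,170),(730,22),(782,320),(72,462)],118,193,4),.073)
print(c.round(4), [np.linalg.norm(c[i]-c[(i+1)%4]).round(4) for i in range(4)])
m=c.mean(0); ey=(c[0]-c[1])+(c[3]-c[2]); print('mid',m, 'yaw of +y axis',np.arctan2(ey[1],ey[0])); ey/=np.linalg.norm(ey)
for i in range(4): print('bay',i,(m+ey*.11*(i-1.5)).round(4))
k=pix2w("top",uc([(475,223),(308,257),(139,293)],118,193,4),.098); print('knobs',k.round(4))
print('ring',pix2w("top",uc([(606,173)],340,215,6),.014), 'ring w', np.ptp(pix2w("top",uc([(522,173),(690,173),(310,150),(436,150)],340,215,6),.014)[:,1][:2]))
s=pix2w("top",uc([(250,452),(516,517)],340,215,6),.022);print('sheaves',s)
go([*s[0][:2],.06],np.pi/2)
E
```

```text
[[ 0.5694  0.4269  0.073 ]
 [ 0.6695 -0.0308  0.073 ]
 [ 0.4806 -0.0667  0.073 ]
 [ 0.3825  0.3871  0.073 ]] [np.float64(0.4686), np.float64(0.1922), np.float64(0.4643), np.float64(0.1911)]
mid [0.52547597 0.17914081 0.073     ] yaw of +y axis 1.7849034101386914
bay 0 [0.5605 0.0179 0.073 ]
bay 1 [0.5372 0.1254 0.073 ]
bay 2 [0.5138 0.2329 0.073 ]
bay 3 [0.4904 0.3404 0.073 ]
knobs [[0.5382 0.1245 0.098 ]
 [0.5155 0.2293 0.098 ]
 [0.4912 0.337  0.098 ]]
ring [[ 0.5615789  -0.40298848  0.014     ]] ring w 0.07545283164407529
sheaves [[ 0.43725636 -0.24426174  0.022     ]
 [ 0.40984852 -0.36132556  0.022     ]]
t 0.15 pos [ 0.1501 -0.6062  0.2129] yaw -1.328 shift [ 0.3657 -0.282   0.1533] q [ 1.36  0.69 -0.19  1.57  0.16  0.9  -0.22] F [0.1 0.  0.9] op 1.001
rot [-0.001  0.     0.243]
```

Request:
carry_out:
  plan:
    - {"rot": [0,0,-1.54],"xyz": [0.38,-0.22,0],"grip": 0}
    - {"rot": [0,0,-1.54],"xyz": [0.38,-0.22,0],"grip": 0}
    - {"rot": [0,0,-1.54],"xyz": [0.38,-0.22,0],"grip": 0}
    - {"rot": [0,0,-1.54],"xyz": [0.38,-0.22,0],"grip": 0}
    - {"rot": [0,0,-1.54],"xyz": [0.38,-0.22,0],"grip": 0}
    - {"rot": [0,0,-1.54],"xyz": [0.38,-0.22,0],"grip": 0}
    - {"rot": [0,0,-1.54],"xyz": [0.38,-0.22,0],"grip": 0}
    - {"rot": [0,0,-1.54],"xyz": [0.38,-0.22,0],"grip": 0}
  squeeze: 20

```text
clock: 0.82
tool_pos: [0.3911, -0.3736, 0.2135]
eef_rot: [0.811, 0.585, -0.0, -0.0]
contact_force: [-0.1, -0.7, 0.3]
opening: 0.997
finger_force: 0.0
```

```bash
python3 -c "
from h import *
go([.5375,.125,.15],.214)"
```

```text
t 0.82 pos [ 0.3911 -0.3736  0.2135] yaw -0.322 shift [ 0.5194 -0.0189  0.0634] q [ 0.96  0.61 -0.46  1.81  0.36  0.81 -0.  ] F [-0.1 -0.7  0.3] op 0.997
rot [-0.     0.    -0.536]
```

Request:
carry_out:
  plan:
    - {"rot": [0,0,-0.536],"xyz": [0.519,-0.019,0.03],"grip": 60}
    - {"rot": [0,0,-0.536],"xyz": [0.519,-0.019,0.03],"grip": 60}
    - {"rot": [0,0,-0.536],"xyz": [0.519,-0.019,0.03],"grip": 60}
    - {"rot": [0,0,-0.536],"xyz": [0.519,-0.019,0.03],"grip": 60}
    - {"rot": [0,0,-0.536],"xyz": [0.519,-0.019,0.03],"grip": 60}
    - {"rot": [0,0,-0.536],"xyz": [0.519,-0.019,0.03],"grip": 60}
    - {"rot": [0,0,-0.536],"xyz": [0.519,-0.019,0.03],"grip": 60}
    - {"rot": [0,0,-0.536],"xyz": [0.519,-0.019,0.03],"grip": 60}

```text
clock: 1.48
tool_pos: [0.4858, -0.0547, 0.1941]
eef_rot: [0.63, 0.777, -0.0, -0.0]
contact_force: [-0.3, 0.1, -0.7]
opening: 0.763
finger_force: 0.0
```

```bash
python3 -c "
from h import *
go([.5375,.125,.075],.214)"
```

```text
t 1.48 pos [ 0.4858 -0.0547  0.1941] yaw 0.208 shift [0.1652 0.0877 0.119 ] q [ 0.37  0.59 -0.56  1.98  0.47  0.71 -0.27] F [-0.3  0.1 -0.7] op 0.763
rot [-0.     0.    -0.006]
```

Request:
carry_out:
  plan:
    - {"rot": [0,0,0],"xyz": [0.165,0.088,0.04],"grip": 60}
    - {"rot": [0,0,0],"xyz": [0.165,0.088,0.04],"grip": 60}
    - {"rot": [0,0,0],"xyz": [0.165,0.088,0.04],"grip": 60}
    - {"rot": [0,0,0],"xyz": [0.165,0.088,0.04],"grip": 60}
    - {"rot": [0,0,0],"xyz": [0.165,0.088,0.04],"grip": 60}
    - {"rot": [0,0,0],"xyz": [0.165,0.088,0.08],"grip": 60}
    - {"rot": [0,0,0],"xyz": [0.165,0.088,0.1],"grip": 60}
    - {"rot": [0,0,0],"xyz": [0.165,0.088,0.118],"grip": 60}

```text
clock: 2.15
tool_pos: [0.5368, 0.1234, 0.0743]
eef_rot: [0.629, 0.777, -0.001, -0.001]
contact_force: [-0.0, -0.5, -0.4]
opening: 0.764
finger_force: 0.0
```

Request:
carry_out:
  plan:
    - {"rot": [0,0,0],"xyz": [0,0,0],"grip": 230}
    - {"rot": [0,0,0],"xyz": [0,0,0],"grip": 230}
    - {"rot": [0,0,0],"xyz": [0,0,0],"grip": 230}
    - {"rot": [0,0,0],"xyz": [0,0,0],"grip": 230}
    - {"rot": [0,0,0],"xyz": [0,0,0],"grip": 230}
    - {"rot": [0,0,0],"xyz": [0,0,0],"grip": 230}

```text
clock: 2.65
tool_pos: [0.5384, 0.1231, 0.0773]
eef_rot: [0.63, 0.777, 0.001, 0.001]
contact_force: [0.8, 0.6, -0.7]
opening: 0.332
finger_force: 0.0
```

```bash
python3 -c "
from h import *
go([.5608,.0175,.075],.214)"
```

```text
t 2.65 pos [0.5384 0.1231 0.0773] yaw 0.208 shift [-1.08e-01  1.00e-04  2.30e-03] q [-0.07  0.82 -0.4   1.89  0.58  0.54 -0.66] F [ 0.8  0.6 -0.7] op 0.332
rot [ 0.002 -0.    -0.006]
```

Request:
carry_out:
  plan:
    - {"rot": [0,0,0],"xyz": [0,0,0],"grip": 230}
    - {"rot": [0,0,0],"xyz": [0,0,0],"grip": 230}
    - {"rot": [0,0,0],"xyz": [0,0,0],"grip": 230}

```text
clock: 2.9
tool_pos: [0.5379, 0.1231, 0.0765]
eef_rot: [0.63, 0.777, 0.0, 0.0]
contact_force: [0.2, 0.3, 0.3]
opening: 0.113
finger_force: 0.0
```

Request:
carry_out:
  plan:
    - {"rot": [0,0,-0.006],"xyz": [-0.02,0,0],"grip": 230}
    - {"rot": [0,0,-0.006],"xyz": [-0.04,0,0],"grip": 230}
    - {"rot": [0,0,-0.006],"xyz": [-0.06,0,0],"grip": 230}
    - {"rot": [0,0,-0.006],"xyz": [-0.08,0,0],"grip": 230}
    - {"rot": [0,0,-0.006],"xyz": [-0.1,0,0],"grip": 230}
    - {"rot": [0,0,-0.006],"xyz": [-0.11,0,0],"grip": 230}
    - {"rot": [0,0,-0.006],"xyz": [-0.11,0,0],"grip": 230}
    - {"rot": [0,0,-0.006],"xyz": [-0.11,0,0],"grip": 230}

```text
clock: 3.57
tool_pos: [0.5605, 0.016, 0.0763]
eef_rot: [0.628, 0.778, 0.0, -0.0]
contact_force: [-0.7, 0.4, 0.4]
opening: 0.098
finger_force: 0.0
```

```bash
python3 -c "
from h import *
go([.5608,.0175,.075],.214)"
```

```text
t 3.57 pos [0.5605 0.016  0.0763] yaw 0.213 shift [0.0014 0.0007 0.0013] q [ 0.14  0.84 -0.43  1.86  0.61  0.58 -0.47] F [-0.7  0.4  0.4] op 0.098
rot [ 0.    -0.001 -0.001]
```

```bash
python3 -c "
from h import *
a=r.snapshot('scene');b=r.snapshot('top')
a=cv2.resize(a[200:420,130:390],None,fx=1.5,fy=1.5);b=cv2.resize(b[180:320,100:340],None,fx=1.66,fy=1.66)
h=max(a.shape[0],b.shape[0]);f=lambda i:cv2.copyMakeBorder(i,0,h-i.shape[0],0,0,cv2.BORDER_CONSTANT)
cv2.imwrite('pics/m1.png',np.hstack([f(a),f(b)])[:,:,::-1])"
```

```text
(no output)
```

View pics/m1.png

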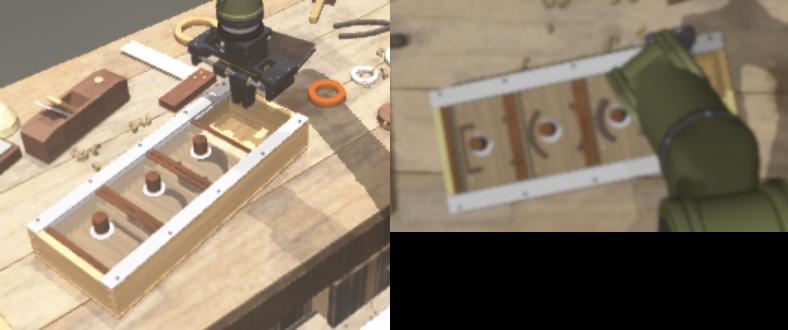

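```bash
python3 -c "
from h import *
print(pix2w('scene',[(198,347),(231,316),(264,291)],.098))
print((w2pix('scene',[[.5605,.016,.076],[.5605,.016,.098],[.5382,.1245,.098]])-[130,200])*1.5, (w2pix('top',[[.5605,.016,.076],[.5382,.1245,.098]])-[100,180])*1.66)
"
```

```text
[[0.47838315 0.34083475 0.098     ]
 [0.51457615 0.23194253 0.098     ]
 [0.53721364 0.12063292 0.098     ]]
[[242.54799796 113.90367939]
 [242.14077895 104.24908465]
 [198.75590406 137.19312373]] [[300.186673   100.44269563]
 [226.38941606 113.48782808]]
```

```bash
python3 -c "
from h import *
im=r.snapshot('scene')
p=r.get_state()['tool_pos']; print(p, w2pix('scene',[p,p+[0,0,.019]]))
u,v=w2pix('scene',[p])[0].round().astype(int)
im=cv2.resize(im[200:300,240:370],None,fx=6,fy=6,interpolation=cv2.INTER_CUBIC)
for z in (0,.019): 
  q=(w2pix('scene',[p+[0,0,z]])[0]-[240,200]+.5)*6
  cv2.drawMarker(im,tuple(q.astype(int)),(255,0,0),0,20,1)
cv2.imwrite('pics/m2.png',im[:,:,::-1])"
```

```text
[0.56030005 0.01767364 0.0764224 ] [[291.2408296  276.11049403]
 [291.00260301 270.55556829]]
```

View pics/m2.png

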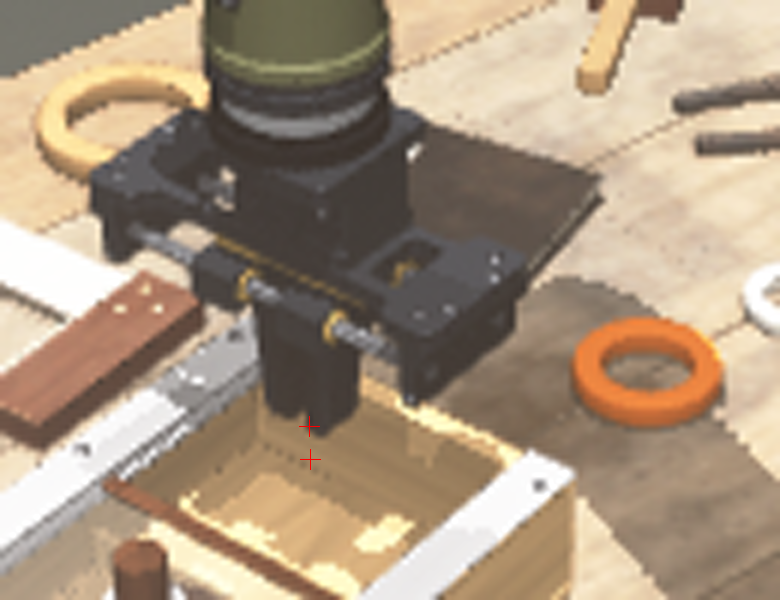

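The view shows the finger tips near crop (308,410), about 8 px (≈25–30 mm) above the projected TCP, so the gripper closed above or beside the knob. A gentle touch on the bay0 floor (13 mm) will settle the height offset.

Request:
carry_out:
  plan:
    - {"rot": [0,0,0],"xyz": [0,0,0.01],"grip": 230}
    - {"rot": [0,0,0],"xyz": [0,0,0.02],"grip": 230}
    - {"rot": [0,0,0],"xyz": [0,0,0.03],"grip": 230}
    - {"rot": [0,0,0],"xyz": [0,0,0.04],"grip": 230}
    - {"rot": [0,0,0],"xyz": [0,0,0.05],"grip": 230}
    - {"rot": [0,0,0],"xyz": [0,0,0.05],"grip": 230}

```text
clock: 4.22
tool_pos: [0.5589, 0.0154, 0.0238]
eef_rot: [0.627, 0.779, -0.002, -0.001]
contact_force: [-0.6, -0.7, -0.0]
opening: 0.099
finger_force: 0.0
```

```bash
python3 -c "
from h import *
im=r.snapshot('scene')
p=r.get_state()['tool_pos']; print(p,r.get_state()['contact_force'])
im=cv2.resize(im[200:300,240:370],None,fx=6,fy=6,interpolation=cv2.INTER_CUBIC)
for z in (0,.019): 
  q=(w2pix('scene',[p+[0,0,z]])[0]-[240,200]+.5)*6
  cv2.drawMarker(im,tuple(q.astype(int)),(255,0,0),0,20,1)
cv2.imwrite('pics/m3.png',im[:,:,::-1])"
```

```text
[0.55943768 0.01545316 0.02480109] [-0.43026912 -0.04909677  0.77865936]
```

View pics/m3.png

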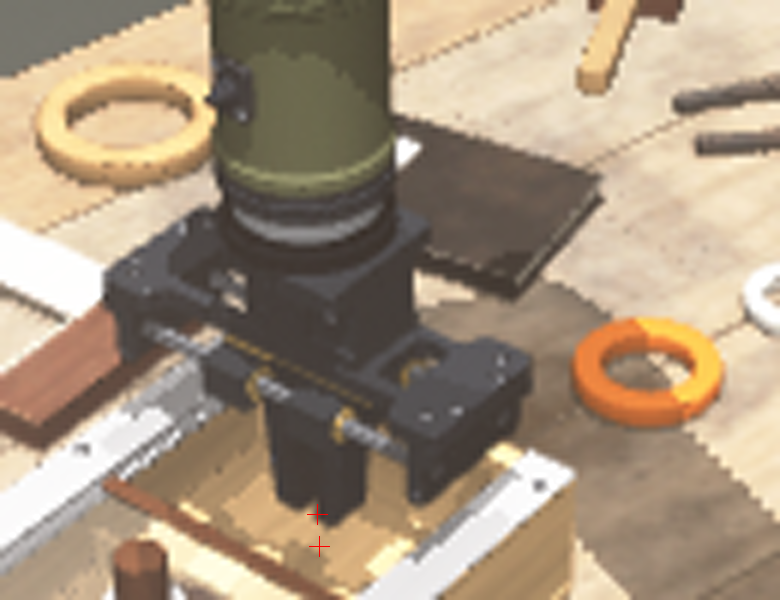

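Request:
carry_out:
  plan:
    - {"rot": [0,0,0],"xyz": [0,0,0.004],"grip": 230}
    - {"rot": [0,0,0],"xyz": [0,0,0.008],"grip": 230}
    - {"rot": [0,0,0],"xyz": [0,0,0.012],"grip": 230}
    - {"rot": [0,0,0],"xyz": [0,0,0.015],"grip": 230}
    - {"rot": [0,0,0],"xyz": [0,0,0.015],"grip": 230}

```text
clock: 4.68
tool_pos: [0.5602, 0.0154, 0.0108]
eef_rot: [0.628, 0.779, -0.0, -0.0]
contact_force: [0.0, -0.6, 0.7]
opening: 0.094
finger_force: 0.0
```

Request:
carry_out:
  plan:
    - {"rot": [0,0,0],"xyz": [0,0,0.003],"grip": 230}
    - {"rot": [0,0,0],"xyz": [0,0,0.006],"grip": 230}
    - {"rot": [0,0,0],"xyz": [0,0,0.006],"grip": 230}

```text
clock: 4.93
tool_pos: [0.5602, 0.0154, 0.0048]
eef_rot: [0.628, 0.779, -0.0, -0.0]
contact_force: [0.4, 1.3, -0.2]
opening: 0.101
finger_force: 0.0
```

Request:
carry_out:
  plan:
    - {"rot": [0,0,0],"xyz": [0,0,0.003],"grip": 230}
    - {"rot": [0,0,0],"xyz": [0,0,0.005],"grip": 230}
    - {"rot": [0,0,0],"xyz": [0,0,0.005],"grip": 230}

```text
clock: 5.18
tool_pos: [0.5603, 0.0155, -0.0001]
eef_rot: [0.628, 0.779, -0.0, -0.0]
contact_force: [-0.5, -0.8, -0.0]
opening: 0.1
finger_force: 0.0
```

Request:
carry_out:
  plan:
    - {"rot": [0,0,0],"xyz": [0,0,0.003],"grip": 230}
    - {"rot": [0,0,0],"xyz": [0,0,0.004],"grip": 230}
    - {"rot": [0,0,0],"xyz": [0,0,0.004],"grip": 230}

```text
clock: 5.43
tool_pos: [0.5603, 0.0155, -0.004]
eef_rot: [0.628, 0.779, -0.0, -0.0]
contact_force: [-0.9, 1.1, 0.1]
opening: 0.095
finger_force: 0.0
```

Request:
carry_out:
  plan:
    - {"rot": [0,0,0],"xyz": [0,0,0.003],"grip": 230}
    - {"rot": [0,0,0],"xyz": [0,0,0.004],"grip": 230}
    - {"rot": [0,0,0],"xyz": [0,0,0.004],"grip": 230}

```text
clock: 5.68
tool_pos: [0.5603, 0.0155, -0.008]
eef_rot: [0.627, 0.779, -0.0, -0.0]
contact_force: [0.6, 0.4, -0.8]
opening: 0.098
finger_force: 0.0
```

Request:
carry_out:
  plan:
    - {"rot": [0,0,0],"xyz": [0,0,0.002],"grip": 230}
    - {"rot": [0,0,0],"xyz": [0,0,0.003],"grip": 230}
    - {"rot": [0,0,0],"xyz": [0,0,0.003],"grip": 230}

```text
clock: 5.93
tool_pos: [0.5603, 0.0155, -0.0109]
eef_rot: [0.628, 0.779, -0.0, -0.0]
contact_force: [0.1, -0.1, -0.0]
opening: 0.097
finger_force: 0.0
```

```bash
python3 -c "
from h import *
im=r.snapshot('scene')
s=r.get_state();p=s['tool_pos']; print(p,s['contact_force'])
im=cv2.resize(im[200:300,240:370],None,fx=6,fy=6,interpolation=cv2.INTER_CUBIC)
for z in (0,.03): 
  q=(w2pix('scene',[p+[0,0,z]])[0]-[240,200]+.5)*6
  cv2.drawMarker(im,tuple(q.astype(int)),(255,0,0),0,20,1)
cv2.imwrite('pics/m4.png',im[:,:,::-1])"
```

```text
[ 0.56044282  0.01549858 -0.01082567] [ 0.85183063 -0.50263044 -0.28123944]
```

View pics/m4.png

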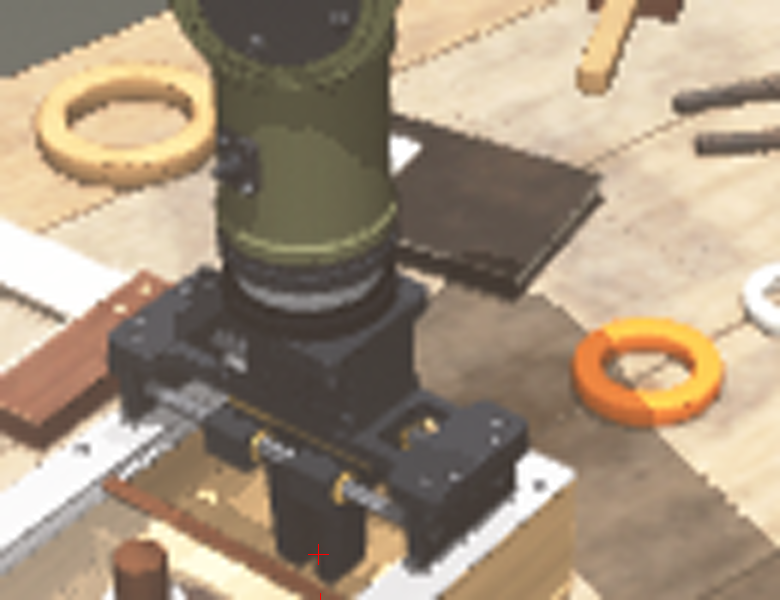

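Visually the fingers track a point about 30 mm above the reported TCP, with no xy offset. I go down the last few mm to touch the floor.

Request:
carry_out:
  plan:
    - {"rot": [0,0,0],"xyz": [0,0,0.002],"grip": 230}
    - {"rot": [0,0,0],"xyz": [0,0,0.003],"grip": 230}
    - {"rot": [0,0,0],"xyz": [0,0,0.003],"grip": 230}

```text
clock: 6.23
tool_pos: [0.5603, 0.0155, -0.0139]
eef_rot: [0.627, 0.779, -0.0, -0.0]
contact_force: [-0.0, 0.6, 0.2]
opening: 0.098
finger_force: 0.0
```

Request:
carry_out:
  plan:
    - {"rot": [0,0,0],"xyz": [0,0,0.002],"grip": 230}
    - {"rot": [0,0,0],"xyz": [0,0,0.002],"grip": 230}
    - {"rot": [0,0,0],"xyz": [0,0,0.002],"grip": 230}

```text
clock: 6.48
tool_pos: [0.5604, 0.0155, -0.0158]
eef_rot: [0.628, 0.779, -0.0, -0.0]
contact_force: [-0.7, 0.1, 0.2]
opening: 0.096
finger_force: 0.0
```

Request:
carry_out:
  plan:
    - {"rot": [0,0,0],"xyz": [0,0,0.002],"grip": 230}
    - {"rot": [0,0,0],"xyz": [0,0,0.002],"grip": 230}
    - {"rot": [0,0,0],"xyz": [0,0,0.002],"grip": 230}

```text
clock: 6.73
tool_pos: [0.5606, 0.0154, -0.0161]
eef_rot: [0.628, 0.779, -0.0, 0.001]
contact_force: [-2.1, -0.3, 15.0]
opening: 0.097
finger_force: 0.0
```

Request:
carry_out:
  plan:
    - {"rot": [0,0,0],"xyz": [0,0,-0.04],"grip": 230}
    - {"rot": [0,0,0],"xyz": [0,0,-0.08],"grip": 60}
    - {"rot": [0,0,0],"xyz": [0,0,-0.105],"grip": 60}
    - {"rot": [0,0,0],"xyz": [0.04,0.001,-0.105],"grip": 60}
    - {"rot": [0,0,0],"xyz": [0.08,0.001,-0.105],"grip": 60}
    - {"rot": [0,0,0],"xyz": [0.111,0.001,-0.105],"grip": 60}
    - {"rot": [0,0,0],"xyz": [0.111,0.001,-0.105],"grip": 60}
    - {"rot": [0,0,0],"xyz": [0.111,0.001,-0.105],"grip": 60}

```text
clock: 7.4
tool_pos: [0.5373, 0.1269, 0.0876]
eef_rot: [0.626, 0.78, 0.001, -0.0]
contact_force: [-0.2, -1.0, 0.1]
opening: 0.601
finger_force: 0.0
```

```bash
sed -i "s/s=r.get_state(); T=/s=r.get_state(); s['tool_pos']=s['tool_pos']+[0,0,.029]; T=/" h.py; python3 -c "
from h import *
go([.538,.1245,.072],.214)"
```

```text
t 7.4 pos [0.5373 0.1269 0.1166] yaw 0.219 shift [-0.0025  0.0001  0.0446] q [-0.06  0.81 -0.42  1.89  0.58  0.57 -0.65] F [-0.2 -1.   0.1] op 0.601
rot [ 0.    -0.001  0.005]
```

Request:
carry_out:
  plan:
    - {"rot": [0,0,0],"xyz": [-0.002,0,0.01],"grip": 60}
    - {"rot": [0,0,0],"xyz": [-0.002,0,0.022],"grip": 60}
    - {"rot": [0,0,0],"xyz": [-0.002,0,0.034],"grip": 60}
    - {"rot": [0,0,0],"xyz": [-0.002,0,0.042],"grip": 60}
    - {"rot": [0,0,0],"xyz": [-0.002,0,0.042],"grip": 230}
    - {"rot": [0,0,0],"xyz": [-0.002,0,0.042],"grip": 230}
    - {"rot": [0,0,0],"xyz": [-0.002,0,0.042],"grip": 230}
    - {"rot": [0,0,0],"xyz": [-0.002,0,0.042],"grip": 230}

```text
clock: 8.07
tool_pos: [0.5386, 0.122, 0.0456]
eef_rot: [0.628, 0.778, 0.0, 0.0]
contact_force: [1.1, -1.4, 0.4]
opening: 0.488
finger_force: 0.0
```

Request:
carry_out:
  plan:
    - {"rot": [0,0,0],"xyz": [0,0,0],"grip": 230}
    - {"rot": [0,0,0],"xyz": [0,0,0],"grip": 230}
    - {"rot": [0,0,0],"xyz": [0,0,0],"grip": 230}
    - {"rot": [0,0,0],"xyz": [0,0,0],"grip": 230}

```text
clock: 8.4
tool_pos: [0.5384, 0.1223, 0.0456]
eef_rot: [0.628, 0.779, 0.0, 0.0]
contact_force: [-0.9, -0.8, 1.0]
opening: 0.261
finger_force: 20.0
```

Request:
carry_out:
  plan:
    - {"rot": [0,0,0],"xyz": [-0.02,0,0],"grip": 230}
    - {"rot": [0,0,0],"xyz": [-0.04,0,0],"grip": 230}
    - {"rot": [0,0,0],"xyz": [-0.06,0,0],"grip": 230}
    - {"rot": [0,0,0],"xyz": [-0.08,0,0],"grip": 230}
    - {"rot": [0,0,0],"xyz": [-0.1,0,0],"grip": 230}
    - {"rot": [0,0,0],"xyz": [-0.108,0,0],"grip": 230}
    - {"rot": [0,0,0],"xyz": [-0.108,0,0],"grip": 230}
    - {"rot": [0,0,0],"xyz": [-0.108,0,0],"grip": 230}

```text
clock: 9.07
tool_pos: [0.5616, 0.0159, 0.0456]
eef_rot: [0.628, 0.778, -0.0, 0.001]
contact_force: [0.7, -2.0, 3.8]
opening: 0.26
finger_force: 20.0
```

Request:
carry_out:
  plan:
    - {"rot": [0,0,0],"xyz": [0,0,0],"grip": 60}
    - {"rot": [0,0,0],"xyz": [0,0,0],"grip": 60}
    - {"rot": [0,0,0],"xyz": [0,0,0],"grip": 60}
    - {"rot": [0,0,0],"xyz": [0,0,-0.03],"grip": 0}
    - {"rot": [0,0,0],"xyz": [0,0,-0.07],"grip": 0}
    - {"rot": [0,0,0],"xyz": [0,0,-0.1],"grip": 0}

```text
clock: 9.57
tool_pos: [0.5608, 0.0182, 0.1468]
eef_rot: [0.627, 0.779, 0.0, -0.001]
contact_force: [0.2, 0.4, 0.1]
opening: 0.694
finger_force: 0.0
```

```bash
python3 -c "
from h import *
go([.4373,-.2443,.15],.214)"
```

```text
t 9.57 pos [0.5608 0.0182 0.1758] yaw 0.216 shift [-0.2299 -0.177   0.0256] q [ 0.2   0.74 -0.53  1.82  0.53  0.73 -0.41] F [0.2 0.4 0.1] op 0.694
rot [-0.    -0.001  0.002]
```

```bash
cat >> h.py <<'E'
def blobs(kind):
    im=r.snapshot("top"); x0,y0=335,205
    hsv=cv2.cvtColor(im,cv2.COLOR_RGB2HSV)[y0:330,x0:520]; h,s,v=[hsv[...,i].astype(int) for i in range(3)]
    m=((h<12)&(s>70)&(v>60)) if kind=='sheave' else ((s<35)&(v>150))
    n,l,st,c=cv2.connectedComponentsWithStats(m.astype(np.uint8))
    for i in range(1,n):
        if st[i,4]>100:
            ctr=st[i,:2]+(st[i,2:4]-1)/2+[x0,y0]
            print(kind,'area',st[i,4],'wh',st[i,2:4],'ctr',ctr,pix2w('top',[ctr],.022 if kind=='sheave' else .014)[0].round(4), 'centroid',pix2w('top',[c[i]+[x0,y0]],.022 if kind=='sheave' else .014)[0].round(4))
E
python3 -c "
from h import *
blobs('sheave');blobs('ring')"
```

```text
ring area 261 wh [22 22] ctr [401.5 240.5] [ 0.5681 -0.2983  0.014 ] centroid [ 0.5688 -0.2979  0.014 ]
ring area 431 wh [28 28] ctr [440.5 243.5] [ 0.5614 -0.4028  0.014 ] centroid [ 0.5612 -0.4027  0.014 ]
ring area 364 wh [54 26] ctr [478.5 285.5] [ 0.4505 -0.5053  0.014 ] centroid [ 0.4486 -0.4963  0.014 ]
```

```bash
python3 -c "
from h import *
im=r.snapshot('top');hsv=cv2.cvtColor(im,cv2.COLOR_RGB2HSV)
print(hsv[284:298:4,376:388:4].tolist(),hsv[297:308:4,422:432:4].tolist(),hsv[270,400],hsv[290,355])"; sed -i "s/(h<12)&(s>70)&(v>60)/((h<11)|(h>170))\&(s>60)\&(v>40)\&(v<150)/" h.py;  python3 -c "
from h import *
blobs('sheave')"
```

```text
[[[11, 100, 135], [12, 98, 140], [11, 98, 143]], [[11, 97, 137], [12, 97, 137], [12, 101, 137]], [[11, 99, 136], [13, 95, 118], [12, 102, 123]], [[12, 100, 135], [11, 100, 135], [11, 100, 140]]] [[[12, 100, 132], [12, 93, 134], [12, 98, 133]], [[12, 95, 137], [16, 89, 109], [12, 95, 134]], [[12, 94, 136], [12, 98, 125], [11, 97, 132]]] [ 17  66 173] [ 17  85 108]
```

```bash
sed -i "s/(h<11)/(h<15)/" h.py;  python3 -c "
from h import *
blobs('sheave');go([.4373,-.2443,.12],.214)"
```

```text
sheave area 155 wh [31 30] ctr [364.  237.5] [ 0.5744 -0.1979  0.022 ] centroid [ 0.574  -0.1946  0.022 ]
sheave area 472 wh [25 25] ctr [381. 290.] [ 0.437  -0.2436  0.022 ] centroid [ 0.4361 -0.2445  0.022 ]
sheave area 463 wh [25 25] ctr [425. 301.] [ 0.4092 -0.3598  0.022 ] centroid [ 0.4089 -0.3608  0.022 ]
t 9.82 pos [0.5604 0.0169 0.1735] yaw 0.215 shift [-0.229  -0.1759  0.0538] q [ 0.19  0.74 -0.52  1.82  0.53  0.73 -0.41] F [-0.   0.1 -0.3] op 0.917
rot [-0.002  0.     0.001]
```

Request:
carry_out:
  plan:
    - {"rot": [0,0,0],"xyz": [-0.229,-0.176,0.05],"grip": 0}
    - {"rot": [0,0,0],"xyz": [-0.229,-0.176,0.05],"grip": 0}
    - {"rot": [0,0,0],"xyz": [-0.229,-0.176,0.05],"grip": 0}
    - {"rot": [0,0,0],"xyz": [-0.229,-0.176,0.05],"grip": 0}
    - {"rot": [0,0,0],"xyz": [-0.229,-0.176,0.05],"grip": 0}
    - {"rot": [0,0,0],"xyz": [-0.229,-0.176,0.05],"grip": 0}
    - {"rot": [0,0,0],"xyz": [-0.229,-0.176,0.05],"grip": 0}
    - {"rot": [0,0,0],"xyz": [-0.229,-0.176,0.05],"grip": 0}

```text
clock: 10.48
tool_pos: [0.4294, -0.2529, 0.0918]
eef_rot: [0.632, 0.775, -0.005, -0.004]
contact_force: [-0.9, -0.4, -0.2]
opening: 1.001
finger_force: 0.0
```

```bash
python3 -c "
from h import *
go([.4368,-.2442,.004],.214)"
```

```text
t 10.48 pos [ 0.4294 -0.2529  0.1208] yaw 0.201 shift [0.0072 0.0104 0.1167] q [ 0.72  0.77 -0.47  2.03  0.7   0.52 -0.07] F [-0.9 -0.4 -0.2] op 1.001
rot [-0.013  0.001 -0.013]
```

Request:
carry_out:
  plan:
    - {"rot": [0,0,0],"xyz": [0,0,0.03],"grip": 0}
    - {"rot": [0,0,0],"xyz": [0,0,0.05],"grip": 0}
    - {"rot": [0,0,0],"xyz": [0,0,0.05],"grip": 0}
    - {"rot": [0,0,0],"xyz": [0,0,0.05],"grip": 0}

```text
clock: 10.82
tool_pos: [0.4365, -0.2433, 0.0438]
eef_rot: [0.627, 0.779, -0.001, -0.002]
contact_force: [-0.5, -0.3, -0.1]
opening: 0.999
finger_force: 0.0
```

```bash
python3 -c "
from h import *
go([.4368,-.2442,.004],.214)"
```

```text
t 10.82 pos [ 0.4365 -0.2433  0.0728] yaw 0.215 shift [-0.0012  0.0004  0.0688] q [ 0.64  0.84 -0.38  2.05  0.8   0.39 -0.15] F [-0.5 -0.3 -0.1] op 0.999
rot [-0.004 -0.003  0.001]
```

Request:
carry_out:
  plan:
    - {"rot": [0,0,0],"xyz": [0,0,0.03],"grip": 0}
    - {"rot": [0,0,0],"xyz": [0,0,0.055],"grip": 0}
    - {"rot": [0,0,0],"xyz": [0,0,0.067],"grip": 0}
    - {"rot": [0,0,0],"xyz": [0,0,0.067],"grip": 0}
    - {"rot": [0,0,0],"xyz": [0,0,0.067],"grip": 130}
    - {"rot": [0,0,0],"xyz": [0,0,0.067],"grip": 130}
    - {"rot": [0,0,0],"xyz": [0,0,0.067],"grip": 130}
    - {"rot": [0,0,0],"xyz": [0,0,0.067],"grip": 130}
  squeeze: 25

```text
clock: 11.48
tool_pos: [0.4384, -0.2449, -0.0206]
eef_rot: [0.628, 0.778, 0.0, 0.001]
contact_force: [-1.0, 0.9, 0.1]
opening: 0.719
finger_force: 0.2
```

Request:
carry_out:
  plan:
    - {"rot": [0,0,0],"xyz": [0,0,0],"grip": 130}
    - {"rot": [0,0,0],"xyz": [0,0,0],"grip": 130}
    - {"rot": [0,0,0],"xyz": [0,0,0],"grip": 130}

```text
clock: 11.73
tool_pos: [0.4383, -0.2449, -0.0207]
eef_rot: [0.628, 0.778, 0.0, 0.001]
contact_force: [-1.1, -0.5, 7.5]
opening: 0.691
finger_force: 25.0
```

Request:
carry_out:
  plan:
    - {"rot": [0,0,0],"xyz": [0,0,-0.03],"grip": 130}
    - {"rot": [0,0,0],"xyz": [0,0,-0.07],"grip": 130}
    - {"rot": [0,0,0],"xyz": [0,0,-0.11],"grip": 130}
    - {"rot": [0,0,0],"xyz": [0,0,-0.15],"grip": 130}
    - {"rot": [0,0,0],"xyz": [0,0,-0.15],"grip": 130}

```text
clock: 12.15
tool_pos: [0.4416, -0.2455, 0.1347]
eef_rot: [0.628, 0.778, 0.002, 0.005]
contact_force: [1.4, -0.2, -0.4]
opening: 0.685
finger_force: 25.0
```

```bash
python3 -c "
from h import *
crop('top',200,195,120,95,6,'nest')
go([.5374,.125,.15],.214)"
```

```text
t 12.2 pos [ 0.4402 -0.2455  0.161 ] yaw 0.213 shift [0.3417 0.1732 0.0107] q [ 0.76  0.71 -0.56  2.    0.65  0.61 -0.03] F [ 0.3 -0.4 -1.5] op 0.684
rot [ 0.007  0.004 -0.001]
```

View pics/nest.png

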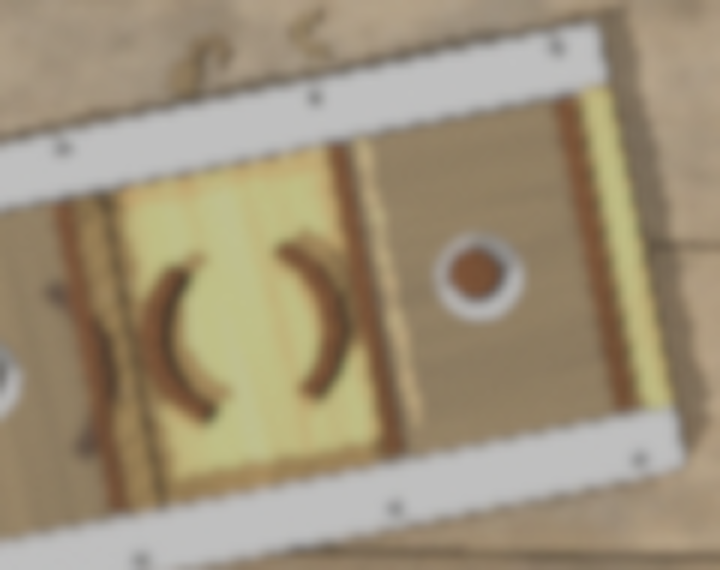

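The nest crop shows bay1 open, with segment tips at (190,265), (212,415), (285,245) and (312,393), so the centre is about (250,329). The cover1 knob is at (477,272) over bay0.

```bash
python3 -c "
from h import *
print(pix2w('top',uc([(250,329.5),(190,265),(212,415),(285,245),(312,393)],200,195,6),.043).round(4),pix2w('top',uc([(477,272)],200,195,6),.098).round(4))"
```

```text
[[0.5378 0.1218 0.043 ]
 [0.5655 0.1487 0.043 ]
 [0.5006 0.1375 0.043 ]
 [0.5747 0.1074 0.043 ]
 [0.5107 0.0942 0.043 ]] [[0.5606 0.0183 0.098 ]]
```

Request:
carry_out:
  plan:
    - {"rot": [0,0,0],"xyz": [0.342,0.173,0],"grip": 130}
    - {"rot": [0,0,0],"xyz": [0.342,0.173,0],"grip": 130}
    - {"rot": [0,0,0],"xyz": [0.342,0.173,0],"grip": 130}
    - {"rot": [0,0,0],"xyz": [0.342,0.173,0],"grip": 130}
    - {"rot": [0,0,0],"xyz": [0.342,0.173,0],"grip": 130}
    - {"rot": [0,0,0],"xyz": [0.342,0.173,0],"grip": 130}
    - {"rot": [0,0,0],"xyz": [0.342,0.173,0],"grip": 130}
    - {"rot": [0,0,0],"xyz": [0.342,0.173,0],"grip": 130}
  squeeze: 30

```text
clock: 12.87
tool_pos: [0.521, 0.0797, 0.1272]
eef_rot: [0.627, 0.779, -0.001, -0.0]
contact_force: [1.1, -0.4, -0.8]
opening: 0.686
finger_force: 30.0
```

Request:
carry_out:
  plan:
    - {"rot": [0,0,0],"xyz": [0.05,0.025,0],"grip": 130}
    - {"rot": [0,0,0],"xyz": [0.05,0.025,0],"grip": 130}
    - {"rot": [0,0,0],"xyz": [0.05,0.025,0],"grip": 130}

```text
clock: 13.12
tool_pos: [0.5355, 0.1385, 0.1277]
eef_rot: [0.625, 0.781, 0.002, -0.001]
contact_force: [-0.6, 0.2, -0.2]
opening: 0.688
finger_force: 30.0
```

```bash
python3 -c "
from h import *
go([.5374,.125,.07],.214)"
```

```text
t 13.12 pos [0.5355 0.1385 0.1567] yaw 0.221 shift [-0.0139 -0.0012  0.0866] q [-0.04  0.76 -0.5   1.86  0.56  0.67 -0.65] F [-0.6  0.2 -0.2] op 0.688
rot [ 0.001 -0.004  0.007]
```

Request:
carry_out:
  plan:
    - {"rot": [0,0,0],"xyz": [-0.01,0,0.03],"grip": 130}
    - {"rot": [0,0,0],"xyz": [-0.01,0,0.06],"grip": 130}
    - {"rot": [0,0,0],"xyz": [-0.01,0,0.08],"grip": 130}
    - {"rot": [0,0,0],"xyz": [-0.01,0,0.08],"grip": 130}
    - {"rot": [0,0,0],"xyz": [-0.01,0,0.08],"grip": 130}

```text
clock: 13.53
tool_pos: [0.5363, 0.1205, 0.0472]
eef_rot: [0.628, 0.778, -0.002, -0.001]
contact_force: [-0.1, -0.2, -0.3]
opening: 0.69
finger_force: 30.0
```

```bash
python3 -c "
from h import *
go([.5376,.1235,.055],.214)
im=r.snapshot('scene')
cv2.imwrite('pics/m5.png',cv2.resize(im[220:350,190:340],None,fx=5,fy=4.6,interpolation=cv2.INTER_CUBIC)[:,:,::-1])"
```

```text
t 13.53 pos [0.5363 0.1205 0.0762] yaw 0.213 shift [0.0027 0.002  0.0211] q [-0.07  0.87 -0.4   1.91  0.66  0.5  -0.72] F [-0.1 -0.2 -0.3] op 0.69
rot [-0.004  0.002 -0.001]
```

View pics/m5.png

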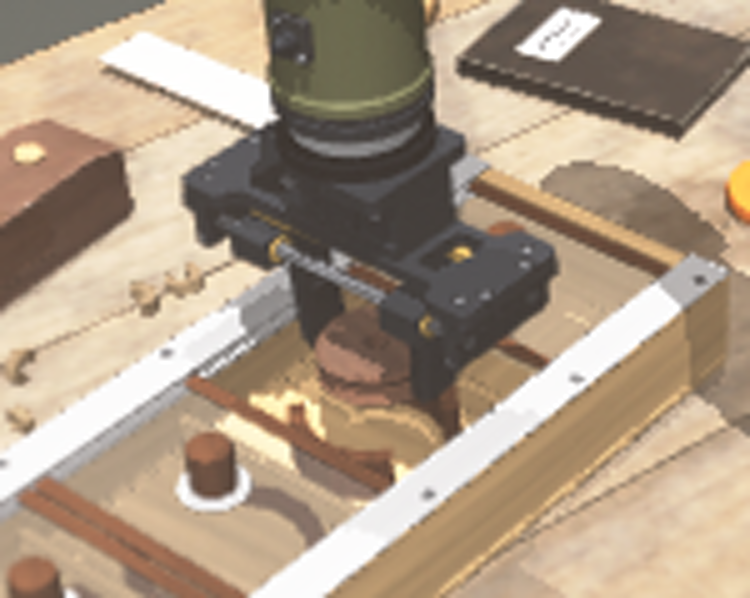

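The sheave is held level above the bay1 nest, with the left segment at (300–390, 410–480). I lower it gently.

Request:
carry_out:
  plan:
    - {"rot": [0,0,0],"xyz": [0.003,0.002,0.01],"grip": 130}
    - {"rot": [0,0,0],"xyz": [0.003,0.002,0.018],"grip": 130}
    - {"rot": [0,0,0],"xyz": [0.003,0.002,0.018],"grip": 130}
    - {"rot": [0,0,0],"xyz": [0.003,0.002,0.024],"grip": 130}
    - {"rot": [0,0,0],"xyz": [0.003,0.002,0.029],"grip": 130}
    - {"rot": [0,0,0],"xyz": [0.003,0.002,0.033],"grip": 130}

```text
clock: 14.08
tool_pos: [0.539, 0.1258, 0.0148]
eef_rot: [0.628, 0.779, -0.0, 0.0]
contact_force: [0.1, -0.7, -0.3]
opening: 0.688
finger_force: 30.0
```

Request:
carry_out:
  plan:
    - {"rot": [0,0,0],"xyz": [0,0,0.006],"grip": 130}
    - {"rot": [0,0,0],"xyz": [0,0,0.012],"grip": 130}
    - {"rot": [0,0,0],"xyz": [0,0,0.017],"grip": 130}
    - {"rot": [0,0,0],"xyz": [0,0,0.017],"grip": 130}

```text
clock: 14.42
tool_pos: [0.5384, 0.1257, -0.0029]
eef_rot: [0.627, 0.779, -0.001, -0.0]
contact_force: [-0.5, -0.4, 0.6]
opening: 0.687
finger_force: 30.0
```

Request:
carry_out:
  plan:
    - {"rot": [0,0,0],"xyz": [0,0,0.002],"grip": 130}
    - {"rot": [0,0,0],"xyz": [0,0,0.003],"grip": 130}
    - {"rot": [0,0,0],"xyz": [0,0,0.003],"grip": 130}

```text
clock: 14.67
tool_pos: [0.539, 0.1259, -0.0048]
eef_rot: [0.628, 0.779, -0.0, 0.0]
contact_force: [-0.6, -0.6, -0.5]
opening: 0.685
finger_force: 30.0
```

Request:
carry_out:
  plan:
    - {"rot": [0,0,0],"xyz": [0,0,0.002],"grip": 130}
    - {"rot": [0,0,0],"xyz": [0,0,0.002],"grip": 130}
    - {"rot": [0,0,0],"xyz": [0,0,0.002],"grip": 20}
    - {"rot": [0,0,0],"xyz": [0,0,0.002],"grip": 20}
    - {"rot": [0,0,0],"xyz": [0,0,0.002],"grip": 20}
    - {"rot": [0,0,0],"xyz": [0,0,0.002],"grip": 20}

```text
clock: 15.17
tool_pos: [0.5391, 0.1259, -0.0066]
eef_rot: [0.628, 0.779, 0.0, 0.0]
contact_force: [0.0, 0.1, -1.2]
opening: 0.917
finger_force: 0.0
```

Request:
carry_out:
  plan:
    - {"rot": [0,0,0],"xyz": [0,0,-0.02],"grip": 20}
    - {"rot": [0,0,0],"xyz": [0,0,-0.05],"grip": 20}
    - {"rot": [0,0,0],"xyz": [0,0,-0.09],"grip": 20}
    - {"rot": [0,0,0],"xyz": [0,0,-0.13],"grip": 0}
    - {"rot": [0,0,0],"xyz": [-0.04,0,-0.13],"grip": 0}
    - {"rot": [0,0,0],"xyz": [-0.08,0,-0.13],"grip": 0}

```text
clock: 15.67
tool_pos: [0.5581, 0.0506, 0.1266]
eef_rot: [0.625, 0.781, 0.003, 0.002]
contact_force: [0.5, -1.2, -0.6]
opening: 1.001
finger_force: 0.0
```

```bash
python3 -c "
from h import *
blobs('sheave');blobs('ring');go([.409,-.3605,.1],.214)"
```

```text
sheave area 138 wh [30 31] ctr [363.5 238. ] [ 0.573  -0.1966  0.022 ] centroid [ 0.5752 -0.1893  0.022 ]
sheave area 461 wh [25 25] ctr [425. 301.] [ 0.4092 -0.3598  0.022 ] centroid [ 0.4089 -0.3607  0.022 ]
ring area 260 wh [22 22] ctr [401.5 240.5] [ 0.5681 -0.2983  0.014 ] centroid [ 0.5689 -0.2978  0.014 ]
ring area 430 wh [28 28] ctr [440.5 243.5] [ 0.5614 -0.4028  0.014 ] centroid [ 0.5611 -0.4027  0.014 ]
ring area 364 wh [54 26] ctr [478.5 285.5] [ 0.4505 -0.5053  0.014 ] centroid [ 0.4486 -0.4963  0.014 ]
t 15.77 pos [0.5573 0.0376 0.1522] yaw 0.202 shift [-0.3599 -0.225   0.0552] q [ 0.14  0.77 -0.51  1.84  0.58  0.69 -0.51] F [-0.3 -0.2 -1. ] op 0.999
rot [-0.001  0.008 -0.012]
```

Request:
carry_out:
  plan:
    - {"rot": [0,0,0],"xyz": [-0.36,-0.225,0.02],"grip": 0}
    - {"rot": [0,0,0],"xyz": [-0.36,-0.225,0.02],"grip": 0}
    - {"rot": [0,0,0],"xyz": [-0.36,-0.225,0.02],"grip": 0}
    - {"rot": [0,0,0],"xyz": [-0.36,-0.225,0.02],"grip": 0}
    - {"rot": [0,0,0],"xyz": [-0.36,-0.225,0.02],"grip": 0}
    - {"rot": [0,0,0],"xyz": [-0.36,-0.225,0.02],"grip": 0}
    - {"rot": [0,0,0],"xyz": [-0.36,-0.225,0.02],"grip": 0}
    - {"rot": [0,0,0],"xyz": [-0.36,-0.225,0.02],"grip": 0}

```text
clock: 16.43
tool_pos: [0.4423, -0.2674, 0.1075]
eef_rot: [0.628, 0.779, -0.0, -0.0]
contact_force: [1.0, -1.0, -1.0]
opening: 1.001
finger_force: 0.0
```

```bash
python3 -c "
from h import *
go([.409,-.3605,.08],.214)"
```

```text
t 16.43 pos [ 0.4423 -0.2674  0.1365] yaw 0.214 shift [-0.0839 -0.0523  0.0565] q [ 0.78  0.76 -0.54  1.97  0.69  0.59 -0.02] F [ 1. -1. -1.] op 1.001
rot [-0.  0. -0.]
```

Request:
carry_out:
  plan:
    - {"rot": [0,0,0],"xyz": [-0.03,-0.02,0.04],"grip": 0}
    - {"rot": [0,0,0],"xyz": [-0.06,-0.04,0.05],"grip": 0}
    - {"rot": [0,0,0],"xyz": [-0.06,-0.04,0.05],"grip": 0}
    - {"rot": [0,0,0],"xyz": [-0.06,-0.04,0.05],"grip": 0}
    - {"rot": [0,0,0],"xyz": [-0.06,-0.04,0.05],"grip": 0}

```text
clock: 16.85
tool_pos: [0.4175, -0.3322, 0.0576]
eef_rot: [0.628, 0.778, 0.001, -0.0]
contact_force: [-0.2, 1.4, -0.8]
opening: 0.998
finger_force: 0.0
```

```bash
python3 -c "
from h import *
go([.409,-.3605,.006],.214)"
```

```text
t 16.85 pos [ 0.4175 -0.3322  0.0866] yaw 0.213 shift [-0.026  -0.0144  0.0806] q [ 0.88  0.86 -0.49  1.95  0.78  0.53  0.05] F [-0.2  1.4 -0.8] op 0.998
rot [ 0.001 -0.001 -0.001]
```

Request:
carry_out:
  plan:
    - {"rot": [0,0,0],"xyz": [-0.026,-0.014,0.02],"grip": 0}
    - {"rot": [0,0,0],"xyz": [-0.026,-0.014,0.04],"grip": 0}
    - {"rot": [0,0,0],"xyz": [-0.026,-0.014,0.06],"grip": 0}
    - {"rot": [0,0,0],"xyz": [-0.026,-0.014,0.077],"grip": 0}
    - {"rot": [0,0,0],"xyz": [-0.026,-0.014,0.077],"grip": 0}
    - {"rot": [0,0,0],"xyz": [-0.026,-0.014,0.077],"grip": 130}
    - {"rot": [0,0,0],"xyz": [-0.026,-0.014,0.077],"grip": 130}
    - {"rot": [0,0,0],"xyz": [-0.026,-0.014,0.077],"grip": 130}

```text
clock: 17.52
tool_pos: [0.4105, -0.3609, -0.0179]
eef_rot: [0.627, 0.779, 0.0, 0.001]
contact_force: [-0.3, -0.1, -0.4]
opening: 0.8
finger_force: 0.0
```

Request:
carry_out:
  plan:
    - {"rot": [0,0,0],"xyz": [0,0,0],"grip": 130}
    - {"rot": [0,0,0],"xyz": [0,0,0],"grip": 130}
    - {"rot": [0,0,0],"xyz": [0,0,0],"grip": 130}
    - {"rot": [0,0,0],"xyz": [0,0,0],"grip": 130}

```text
clock: 17.85
tool_pos: [0.4097, -0.3614, -0.0183]
eef_rot: [0.628, 0.779, 0.0, 0.001]
contact_force: [0.1, 1.0, 7.5]
opening: 0.695
finger_force: 30.0
```

Request:
carry_out:
  plan:
    - {"rot": [0,0,0],"xyz": [0,0,-0.03],"grip": 130}
    - {"rot": [0,0,0],"xyz": [0,0,-0.07],"grip": 130}
    - {"rot": [0,0,0],"xyz": [0,0,-0.11],"grip": 130}
    - {"rot": [0,0,0],"xyz": [0,0,-0.15],"grip": 130}
    - {"rot": [0,0,0],"xyz": [0,0,-0.16],"grip": 130}
    - {"rot": [0,0,0],"xyz": [0,0,-0.16],"grip": 130}

```text
clock: 18.35
tool_pos: [0.4108, -0.3624, 0.1439]
eef_rot: [0.628, 0.778, 0.0, 0.003]
contact_force: [0.5, 0.1, -0.6]
opening: 0.691
finger_force: 30.0
```

```bash
python3 -c "
from h import *
crop('top',200,195,120,95,6,'nest2')
go([.539,.1255,.17],.214)"
```

```text
t 18.4 pos [ 0.4093 -0.3619  0.1706] yaw 0.213 shift [ 4.489e-01  2.299e-01 -1.000e-04] q [ 1.01  0.75 -0.63  1.86  0.64  0.74  0.23] F [-1.3  0.1 -1. ] op 0.696
rot [ 0.001  0.002 -0.001]
```

View pics/nest2.png

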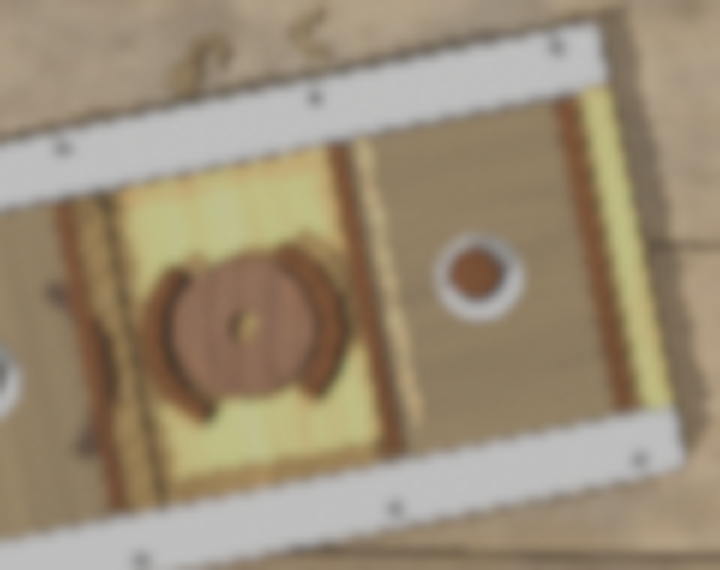

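The first sheave sits in the nest, centred at (243,325). Now I carry the second one there.

Request:
carry_out:
  plan:
    - {"rot": [0,0,0],"xyz": [0.448,0.23,0],"grip": 130}
    - {"rot": [0,0,0],"xyz": [0.448,0.23,0],"grip": 130}
    - {"rot": [0,0,0],"xyz": [0.448,0.23,0],"grip": 130}
    - {"rot": [0,0,0],"xyz": [0.448,0.23,0],"grip": 130}
    - {"rot": [0,0,0],"xyz": [0.448,0.23,0],"grip": 130}
    - {"rot": [0,0,0],"xyz": [0.448,0.23,0],"grip": 130}
    - {"rot": [0,0,0],"xyz": [0.448,0.23,0],"grip": 130}
    - {"rot": [0,0,0],"xyz": [0.448,0.23,0],"grip": 130}

```text
clock: 19.07
tool_pos: [0.4933, -0.0375, 0.1385]
eef_rot: [0.628, 0.779, -0.002, -0.002]
contact_force: [0.5, -1.1, -1.2]
opening: 0.699
finger_force: 30.0
```

```bash
python3 -c "
from h import *
go([.539,.1255,.17],.214)"
```

```text
t 19.07 pos [ 0.4933 -0.0375  0.1675] yaw 0.214 shift [ 0.1495  0.0792 -0.0028] q [ 0.32  0.69 -0.55  2.01  0.62  0.61 -0.43] F [ 0.5 -1.1 -1.2] op 0.699
rot [-0.004 -0.     0.   ]
```

Request:
carry_out:
  plan:
    - {"rot": [0,0,0],"xyz": [0.149,0.079,0],"grip": 130}
    - {"rot": [0,0,0],"xyz": [0.149,0.079,0],"grip": 130}
    - {"rot": [0,0,0],"xyz": [0.149,0.079,0],"grip": 130}
    - {"rot": [0,0,0],"xyz": [0.149,0.079,0],"grip": 130}
    - {"rot": [0,0,0],"xyz": [0.149,0.079,0.03],"grip": 130}
    - {"rot": [0,0,0],"xyz": [0.149,0.079,0.06],"grip": 130}
    - {"rot": [0,0,0],"xyz": [0.149,0.079,0.085],"grip": 130}
    - {"rot": [0,0,0],"xyz": [0.149,0.079,0.085],"grip": 130}

```text
clock: 19.73
tool_pos: [0.5355, 0.1214, 0.0494]
eef_rot: [0.627, 0.779, -0.006, -0.003]
contact_force: [-0.7, -0.5, -0.1]
opening: 0.695
finger_force: 30.0
```

Request:
carry_out:
  plan:
    - {"rot": [0,0,0],"xyz": [0,0,0],"grip": 130}
    - {"rot": [0,0,0],"xyz": [0,0,0],"grip": 130}

```text
clock: 19.9
tool_pos: [0.5402, 0.1233, 0.0555]
eef_rot: [0.628, 0.779, -0.0, -0.0]
contact_force: [0.0, -0.5, 0.0]
opening: 0.698
finger_force: 30.0
```

```bash
python3 -c "
from h import *
go([.539,.1257,.047],.214)"
```

```text
t 19.9 pos [0.5402 0.1233 0.0845] yaw 0.214 shift [ 0.0026 -0.0006  0.0375] q [-0.05  0.87 -0.43  1.89  0.68  0.54 -0.74] F [ 0.  -0.5  0. ] op 0.698
rot [-0.001  0.     0.   ]
```

Request:
carry_out:
  plan:
    - {"rot": [0,0,0],"xyz": [0.003,-0.001,0.01],"grip": 130}
    - {"rot": [0,0,0],"xyz": [0.003,-0.001,0.02],"grip": 130}
    - {"rot": [0,0,0],"xyz": [0.003,-0.001,0.025],"grip": 130}
    - {"rot": [0,0,0],"xyz": [0.003,-0.001,0.028],"grip": 130}
    - {"rot": [0,0,0],"xyz": [0.003,-0.001,0.031],"grip": 130}
    - {"rot": [0,0,0],"xyz": [0.003,-0.001,0.034],"grip": 130}
    - {"rot": [0,0,0],"xyz": [0.003,-0.001,0.034],"grip": 130}

```text
clock: 20.48
tool_pos: [0.5386, 0.1259, 0.0212]
eef_rot: [0.628, 0.779, -0.0, -0.0]
contact_force: [-0.2, -0.5, -0.0]
opening: 0.697
finger_force: 30.0
```

Request:
carry_out:
  plan:
    - {"rot": [0,0,0],"xyz": [0,0,0.002],"grip": 130}
    - {"rot": [0,0,0],"xyz": [0,0,0.003],"grip": 130}
    - {"rot": [0,0,0],"xyz": [0,0,0.003],"grip": 130}

```text
clock: 20.73
tool_pos: [0.5388, 0.126, 0.0185]
eef_rot: [0.628, 0.779, -0.0, 0.0]
contact_force: [0.3, -0.5, -0.5]
opening: 0.697
finger_force: 30.0
```

Request:
carry_out:
  plan:
    - {"rot": [0,0,0],"xyz": [0,0,0.002],"grip": 130}
    - {"rot": [0,0,0],"xyz": [0,0,0.002],"grip": 130}
    - {"rot": [0,0,0],"xyz": [0,0,0.002],"grip": 20}
    - {"rot": [0,0,0],"xyz": [0,0,0.002],"grip": 20}
    - {"rot": [0,0,0],"xyz": [0,0,0.002],"grip": 20}
    - {"rot": [0,0,0],"xyz": [0,0,0.002],"grip": 20}

```text
clock: 21.23
tool_pos: [0.5387, 0.126, 0.0165]
eef_rot: [0.628, 0.779, -0.0, -0.0]
contact_force: [0.7, -0.0, -1.1]
opening: 0.921
finger_force: 0.0
```

Request:
carry_out:
  plan:
    - {"rot": [0,0,0],"xyz": [0,0,-0.02],"grip": 20}
    - {"rot": [0,0,0],"xyz": [0,0,-0.05],"grip": 20}
    - {"rot": [0,0,0],"xyz": [0,0,-0.085],"grip": 20}
    - {"rot": [0,0,0],"xyz": [0.03,0,-0.09],"grip": 60}
    - {"rot": [0,0,0],"xyz": [0.07,0,-0.09],"grip": 60}
    - {"rot": [0,0,0],"xyz": [0.108,0,-0.09],"grip": 60}
    - {"rot": [0,0,0],"xyz": [0.108,0,-0.09],"grip": 60}
    - {"rot": [0,0,0],"xyz": [0.108,0,-0.09],"grip": 60}

```text
clock: 21.9
tool_pos: [0.5147, 0.235, 0.1069]
eef_rot: [0.625, 0.78, 0.001, -0.001]
contact_force: [0.3, -1.1, -0.5]
opening: 0.769
finger_force: 0.0
```

```bash
python3 -c "
from h import *
go([.515,.2305,.074],.214)"
```

```text
t 21.9 pos [0.5147 0.235  0.1359] yaw 0.22 shift [-0.0046 -0.0007  0.0619] q [-0.22  0.8  -0.49  1.83  0.58  0.66 -0.84] F [ 0.3 -1.1 -0.5] op 0.769
rot [ 0.    -0.002  0.006]
```

Request:
carry_out:
  plan:
    - {"rot": [0,0,0],"xyz": [-0.002,0,0.015],"grip": 60}
    - {"rot": [0,0,0],"xyz": [-0.002,0,0.03],"grip": 60}
    - {"rot": [0,0,0],"xyz": [-0.002,0,0.045],"grip": 60}
    - {"rot": [0,0,0],"xyz": [-0.002,0,0.061],"grip": 60}
    - {"rot": [0,0,0],"xyz": [-0.002,0,0.061],"grip": 60}
    - {"rot": [0,0,0],"xyz": [-0.002,0,0.061],"grip": 230}
    - {"rot": [0,0,0],"xyz": [-0.002,0,0.061],"grip": 230}
    - {"rot": [0,0,0],"xyz": [-0.002,0,0.061],"grip": 230}
  squeeze: 20

```text
clock: 22.57
tool_pos: [0.5167, 0.2292, 0.0463]
eef_rot: [0.628, 0.778, 0.0, 0.0]
contact_force: [0.2, -0.3, -1.0]
opening: 0.56
finger_force: 0.0
```

Request:
carry_out:
  plan:
    - {"rot": [0,0,0],"xyz": [0,0,0],"grip": 230}
    - {"rot": [0,0,0],"xyz": [0,0,0],"grip": 230}
    - {"rot": [0,0,0],"xyz": [0,0,0],"grip": 230}
    - {"rot": [0,0,0],"xyz": [0,0,0],"grip": 230}
    - {"rot": [0,0,0],"xyz": [0,0,0],"grip": 230}
    - {"rot": [0,0,0],"xyz": [0,0,0],"grip": 230}

```text
clock: 23.07
tool_pos: [0.5161, 0.2296, 0.0458]
eef_rot: [0.628, 0.779, -0.0, 0.0]
contact_force: [-1.4, -1.2, 3.8]
opening: 0.264
finger_force: 20.0
```

```bash
python3 -c "
from h import *
go([.5382,.1235,.074],.214)"
```

```text
t 23.07 pos [0.5161 0.2296 0.0748] yaw 0.214 shift [-0.1083 -0.001   0.0008] q [-0.26  0.89 -0.41  1.86  0.66  0.53 -0.91] F [-1.4 -1.2  3.8] op 0.264
rot [-0.  0.  0.]
```

Slide cover2 to bay1.

Request:
carry_out:
  plan:
    - {"rot": [0,0,0],"xyz": [-0.02,0,0],"grip": 230}
    - {"rot": [0,0,0],"xyz": [-0.04,0,0],"grip": 230}
    - {"rot": [0,0,0],"xyz": [-0.06,0,0],"grip": 230}
    - {"rot": [0,0,0],"xyz": [-0.08,0,0],"grip": 230}
    - {"rot": [0,0,0],"xyz": [-0.1,0,0],"grip": 230}
    - {"rot": [0,0,0],"xyz": [-0.108,0,0],"grip": 230}
    - {"rot": [0,0,0],"xyz": [-0.108,0,0],"grip": 230}
    - {"rot": [0,0,0],"xyz": [-0.108,0,0],"grip": 230}

```text
clock: 23.73
tool_pos: [0.5397, 0.1231, 0.0458]
eef_rot: [0.628, 0.778, -0.0, 0.001]
contact_force: [0.6, -2.8, 3.9]
opening: 0.265
finger_force: 20.0
```

Request:
carry_out:
  plan:
    - {"rot": [0,0,0],"xyz": [0,0,0],"grip": 60}
    - {"rot": [0,0,0],"xyz": [0,0,0],"grip": 60}
    - {"rot": [0,0,0],"xyz": [0,0,0],"grip": 60}
    - {"rot": [0,0,0],"xyz": [0,0,-0.03],"grip": 160}
    - {"rot": [0,0,0],"xyz": [0,0,-0.07],"grip": 160}
    - {"rot": [0,0,0],"xyz": [0,0,-0.1],"grip": 160}

```text
clock: 24.23
tool_pos: [0.5386, 0.1255, 0.1471]
eef_rot: [0.627, 0.779, 0.0, -0.001]
contact_force: [0.2, 0.2, -0.1]
opening: 0.379
finger_force: 0.0
```

```bash
python3 -c "
from h import *
blobs('ring');go([.5613-.02905,-.4028-.0063,.12],.214);go([.5613+.02905,-.4028+.0063,.12],.214)"
```

```text
ring area 261 wh [22 22] ctr [401.5 240.5] [ 0.5681 -0.2983  0.014 ] centroid [ 0.5689 -0.2977  0.014 ]
ring area 433 wh [28 29] ctr [440.5 243. ] [ 0.5627 -0.4028  0.014 ] centroid [ 0.5612 -0.4027  0.014 ]
ring area 364 wh [54 26] ctr [478.5 285.5] [ 0.4505 -0.5053  0.014 ] centroid [ 0.4486 -0.4963  0.014 ]
t 24.28 pos [0.5419 0.1271 0.1813] yaw 0.216 shift [-0.5218 -0.1247  0.059 ] q [ 0.02  0.73 -0.56  1.83  0.56  0.73 -0.64] F [0.6 1.3 2.6] op 0.373
rot [ 0.009 -0.002  0.002]
t 24.28 pos [0.5419 0.1271 0.1813] yaw 0.216 shift [-0.522  -0.0652  0.0596] q [ 0.02  0.73 -0.56  1.83  0.56  0.73 -0.64] F [0.6 1.3 2.6] op 0.373
rot [ 0.009 -0.002  0.002]
```

Request:
carry_out:
  plan:
    - {"rot": [0,0,0],"xyz": [-0.521,-0.125,0],"grip": 160}
    - {"rot": [0,0,0],"xyz": [-0.521,-0.125,0],"grip": 160}
    - {"rot": [0,0,0],"xyz": [-0.521,-0.125,0],"grip": 160}
    - {"rot": [0,0,0],"xyz": [-0.521,-0.125,0],"grip": 160}
    - {"rot": [0,0,0],"xyz": [-0.521,-0.125,0],"grip": 160}
    - {"rot": [0,0,0],"xyz": [-0.521,-0.125,0],"grip": 160}
    - {"rot": [0,0,0],"xyz": [-0.521,-0.125,0],"grip": 160}
    - {"rot": [0,0,0],"xyz": [-0.521,-0.125,0],"grip": 160}

```text
clock: 24.95
tool_pos: [0.5317, -0.2103, 0.1452]
eef_rot: [0.627, 0.779, 0.0, -0.0]
contact_force: [0.3, -0.2, 1.0]
opening: 0.371
finger_force: 0.0
```

```bash
python3 -c "
from h import *
go([.5321,-.409,.1],.214)"
```

```text
t 24.95 pos [ 0.5317 -0.2103  0.1742] yaw 0.215 shift [-0.1943 -0.0421  0.0741] q [ 0.65  0.77 -0.61  1.78  0.6   0.79 -0.06] F [ 0.3 -0.2  1. ] op 0.371
rot [-0.    -0.001  0.001]
```

Request:
carry_out:
  plan:
    - {"rot": [0,0,0],"xyz": [-0.194,-0.042,0.07],"grip": 160}
    - {"rot": [0,0,0],"xyz": [-0.194,-0.042,0.07],"grip": 160}
    - {"rot": [0,0,0],"xyz": [-0.194,-0.042,0.07],"grip": 160}
    - {"rot": [0,0,0],"xyz": [-0.194,-0.042,0.07],"grip": 160}
    - {"rot": [0,0,0],"xyz": [-0.194,-0.042,0.07],"grip": 160}
    - {"rot": [0,0,0],"xyz": [-0.194,-0.042,0.07],"grip": 160}
    - {"rot": [0,0,0],"xyz": [-0.194,-0.042,0.07],"grip": 160}
    - {"rot": [0,0,0],"xyz": [-0.194,-0.042,0.07],"grip": 160}

```text
clock: 25.62
tool_pos: [0.5326, -0.4059, 0.0751]
eef_rot: [0.627, 0.779, 0.001, -0.001]
contact_force: [0.1, 0.7, 0.5]
opening: 0.37
finger_force: 0.0
```

```bash
python3 -c "
from h import *
go([.5321,-.409,.004],.214)"
```

```text
t 25.62 pos [ 0.5326 -0.4059  0.1041] yaw 0.215 shift [-0.0031 -0.0013  0.1001] q [ 0.88  0.98 -0.6   1.51  0.66  0.87  0.27] F [0.1 0.7 0.5] op 0.37
rot [ 0.001 -0.002  0.001]
```

Request:
carry_out:
  plan:
    - {"rot": [0,0,0],"xyz": [-0.002,-0.001,0.035],"grip": 160}
    - {"rot": [0,0,0],"xyz": [-0.002,-0.001,0.06],"grip": 160}
    - {"rot": [0,0,0],"xyz": [-0.002,-0.001,0.08],"grip": 160}
    - {"rot": [0,0,0],"xyz": [-0.002,-0.001,0.09],"grip": 160}
    - {"rot": [0,0,0],"xyz": [-0.002,-0.001,0.097],"grip": 160}
    - {"rot": [0,0,0],"xyz": [-0.002,-0.001,0.097],"grip": 160}
    - {"rot": [0,0,0],"xyz": [-0.002,-0.001,0.097],"grip": 245}
    - {"rot": [0,0,0],"xyz": [-0.002,-0.001,0.097],"grip": 245}
  squeeze: 25

```text
clock: 26.28
tool_pos: [0.5329, -0.4099, -0.0198]
eef_rot: [0.627, 0.779, 0.0, 0.001]
contact_force: [0.3, -0.1, -0.2]
opening: 0.245
finger_force: 0.0
```

Request:
carry_out:
  plan:
    - {"rot": [0,0,0],"xyz": [0,0,0],"grip": 245}
    - {"rot": [0,0,0],"xyz": [0,0,0],"grip": 245}
    - {"rot": [0,0,0],"xyz": [0,0,0],"grip": 245}
    - {"rot": [0,0,0],"xyz": [0,0,0],"grip": 245}

```text
clock: 26.62
tool_pos: [0.5328, -0.4102, -0.0199]
eef_rot: [0.628, 0.779, 0.0, 0.001]
contact_force: [0.3, 0.9, 6.3]
opening: 0.175
finger_force: 25.4
```

Request:
carry_out:
  plan:
    - {"rot": [0,0,0],"xyz": [0,0,-0.03],"grip": 245}
    - {"rot": [0,0,0],"xyz": [0,0,-0.07],"grip": 245}
    - {"rot": [0,0,0],"xyz": [0,0,-0.11],"grip": 245}
    - {"rot": [0,0,0],"xyz": [0,0,-0.15],"grip": 245}
    - {"rot": [0,0,0],"xyz": [0,0,-0.165],"grip": 245}
    - {"rot": [0,0,0],"xyz": [0,0,-0.165],"grip": 245}
  squeeze: 35

```text
clock: 27.12
tool_pos: [0.5345, -0.4111, 0.149]
eef_rot: [0.628, 0.778, 0.001, 0.004]
contact_force: [0.1, -0.3, 0.6]
opening: 0.17
finger_force: 35.3
```

```bash
python3 -c "
from h import *
im=r.snapshot('top')
a=cv2.resize(im[195:300,150:320],None,fx=4.6,fy=4.6,interpolation=cv2.INTER_CUBIC)
cv2.imwrite('pics/nest3.png',a[:,:,::-1])
go([.49,.22,.17],.214)"
```

```text
t 27.17 pos [ 0.5327 -0.4106  0.175 ] yaw 0.214 shift [0.6253 0.0919 0.0033] q [ 0.91  0.89 -0.64  1.46  0.6   0.98  0.32] F [ 0.7 -0.4 -1. ] op 0.167
rot [ 0.003  0.003 -0.   ]
```

View pics/nest3.png

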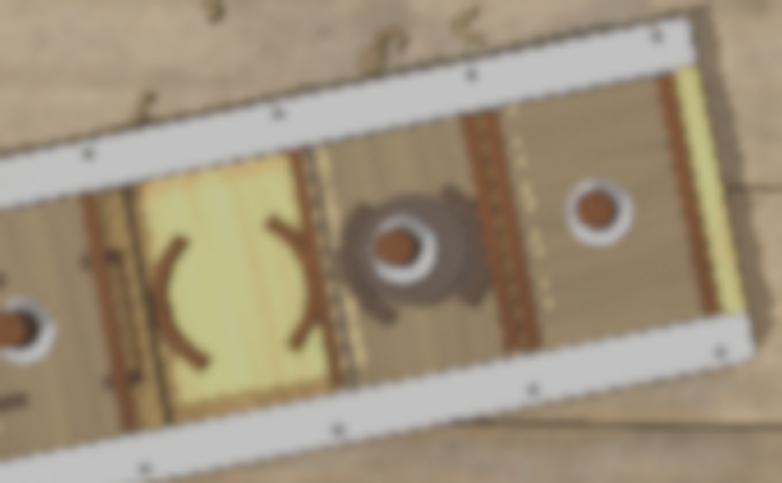

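The nest3 crop shows the ring nest in bay2 open, with segment tips at (182,240), (205,365), (270,222) and (295,347), so the centre is (238,293). The stack of sheaves lies centred under cover2.

```bash
python3 -c "
from h import *
c=pix2w('top',uc([(238,293.5)],150,195,4.6),.021)[0]
print(c.round(4))
m=np.array([.539,.1257])+.11*np.array([-.2127,.9771]);print('bay1 placed+110',m)"
```

```text
[0.5136 0.2318 0.021 ]
bay1 placed+110 [0.515603 0.233181]
```

Request:
carry_out:
  plan:
    - {"rot": [0,0,0],"xyz": [0.62,0.09,0],"grip": 245}
    - {"rot": [0,0,0],"xyz": [0.62,0.09,0],"grip": 245}
    - {"rot": [0,0,0],"xyz": [0.62,0.09,0],"grip": 245}
    - {"rot": [0,0,0],"xyz": [0.62,0.09,0],"grip": 245}
    - {"rot": [0,0,0],"xyz": [0.62,0.09,0],"grip": 245}
    - {"rot": [0,0,0],"xyz": [0.62,0.09,0],"grip": 245}
    - {"rot": [0,0,0],"xyz": [0.62,0.09,0],"grip": 245}
    - {"rot": [0,0,0],"xyz": [0.62,0.09,0],"grip": 245}

```text
clock: 27.83
tool_pos: [0.5063, -0.0759, 0.1421]
eef_rot: [0.628, 0.778, -0.001, -0.001]
contact_force: [0.9, 0.4, 0.2]
opening: 0.171
finger_force: 35.3
```

```bash
python3 -c "
from h import *
go([.486,.226,.17],.214)"
```

```text
t 27.83 pos [ 0.5063 -0.0759  0.1711] yaw 0.213 shift [0.2994 0.0441 0.0012] q [ 0.41  0.71 -0.58  1.96  0.62  0.66 -0.35] F [0.9 0.4 0.2] op 0.171
rot [-0.003 -0.001 -0.001]
```

Request:
carry_out:
  plan:
    - {"rot": [0,0,0],"xyz": [0.298,0.043,0],"grip": 245}
    - {"rot": [0,0,0],"xyz": [0.298,0.043,0],"grip": 245}
    - {"rot": [0,0,0],"xyz": [0.298,0.043,0],"grip": 245}
    - {"rot": [0,0,0],"xyz": [0.298,0.043,0],"grip": 245}
    - {"rot": [0,0,0],"xyz": [0.298,0.043,0],"grip": 245}
    - {"rot": [0,0,0],"xyz": [0.298,0.043,0],"grip": 245}
    - {"rot": [0,0,0],"xyz": [0.298,0.043,0],"grip": 245}
    - {"rot": [0,0,0],"xyz": [0.298,0.043,0],"grip": 245}

```text
clock: 28.5
tool_pos: [0.4845, 0.2321, 0.1429]
eef_rot: [0.624, 0.782, 0.002, -0.003]
contact_force: [-0.9, 0.1, 0.5]
opening: 0.171
finger_force: 35.3
```

Request:
carry_out:
  plan:
    - {"rot": [0,0,0],"xyz": [0,0,0.03],"grip": 245}
    - {"rot": [0,0,0],"xyz": [0,0,0.06],"grip": 245}
    - {"rot": [0,0,0],"xyz": [0,0,0.09],"grip": 245}
    - {"rot": [0,0,0],"xyz": [0,0,0.11],"grip": 245}
    - {"rot": [0,0,0],"xyz": [0,0,0.11],"grip": 245}
    - {"rot": [0,0,0],"xyz": [0,0,0.11],"grip": 245}

```text
clock: 29.0
tool_pos: [0.4856, 0.2219, 0.0321]
eef_rot: [0.627, 0.779, -0.002, -0.001]
contact_force: [-0.3, -0.2, 0.0]
opening: 0.172
finger_force: 35.3
```

```bash
python3 -c "
from h import *
go([.4857,.2249,.0235],.214)"
```

```text
t 29.0 pos [0.4856 0.2219 0.0611] yaw 0.214 shift [0.0029 0.0009 0.0375] q [-0.29  0.89 -0.37  1.96  0.72  0.44 -1.  ] F [-0.3 -0.2  0. ] op 0.172
rot [-0.004  0.002  0.   ]
```

Request:
carry_out:
  plan:
    - {"rot": [0,0,0],"xyz": [0.002,0.001,0.01],"grip": 245}
    - {"rot": [0,0,0],"xyz": [0.002,0.001,0.02],"grip": 245}
    - {"rot": [0,0,0],"xyz": [0.002,0.001,0.027],"grip": 245}
    - {"rot": [0,0,0],"xyz": [0.002,0.001,0.027],"grip": 245}
    - {"rot": [0,0,0],"xyz": [0.002,0.001,0.027],"grip": 245}

```text
clock: 29.42
tool_pos: [0.4875, 0.225, 0.0064]
eef_rot: [0.628, 0.779, -0.0, 0.0]
contact_force: [-0.2, -0.4, 0.6]
opening: 0.173
finger_force: 35.3
```

Request:
carry_out:
  plan:
    - {"rot": [0,0,0],"xyz": [0,0,0.003],"grip": 245}
    - {"rot": [0,0,0],"xyz": [0,0,0.006],"grip": 245}
    - {"rot": [0,0,0],"xyz": [0,0,0.009],"grip": 245}
    - {"rot": [0,0,0],"xyz": [0,0,0.009],"grip": 245}
    - {"rot": [0,0,0],"xyz": [0,0,0.009],"grip": 245}

```text
clock: 29.83
tool_pos: [0.4875, 0.2251, -0.0026]
eef_rot: [0.628, 0.779, -0.0, 0.0]
contact_force: [0.7, -1.1, 0.3]
opening: 0.172
finger_force: 35.3
```

Request:
carry_out:
  plan:
    - {"rot": [0,0,0],"xyz": [0,-0.001,0.002],"grip": 245}
    - {"rot": [0,0,0],"xyz": [0,-0.001,0.004],"grip": 245}
    - {"rot": [0,0,0],"xyz": [0,-0.001,0.004],"grip": 245}
    - {"rot": [0,0,0],"xyz": [0,-0.001,0.004],"grip": 245}

```text
clock: 30.17
tool_pos: [0.4866, 0.225, -0.0065]
eef_rot: [0.627, 0.779, -0.0, 0.0]
contact_force: [-0.6, -0.5, 0.3]
opening: 0.171
finger_force: 35.3
```

Request:
carry_out:
  plan:
    - {"rot": [0,0,0],"xyz": [0,0,0.001],"grip": 245}
    - {"rot": [0,0,0],"xyz": [0,0,0.001],"grip": 165}
    - {"rot": [0,0,0],"xyz": [0,0,0.001],"grip": 165}
    - {"rot": [0,0,0],"xyz": [0,0,0.001],"grip": 165}
    - {"rot": [0,0,0],"xyz": [0,0,0.001],"grip": 165}

```text
clock: 30.58
tool_pos: [0.4867, 0.225, -0.0075]
eef_rot: [0.628, 0.779, -0.0, 0.0]
contact_force: [0.0, 0.6, 0.0]
opening: 0.345
finger_force: 0.0
```

Request:
carry_out:
  plan:
    - {"rot": [0,0,0],"xyz": [0,0,-0.02],"grip": 165}
    - {"rot": [0,0,0],"xyz": [0,0,-0.05],"grip": 165}
    - {"rot": [0,0,0],"xyz": [0,0,-0.09],"grip": 60}
    - {"rot": [0,0,0],"xyz": [0,0,-0.13],"grip": 60}
    - {"rot": [0,0,0],"xyz": [-0.04,0.02,-0.14],"grip": 60}
    - {"rot": [0,0,0],"xyz": [-0.08,0.025,-0.14],"grip": 60}
    - {"rot": [0,0,0],"xyz": [-0.105,0.029,-0.14],"grip": 60}
    - {"rot": [0,0,0],"xyz": [-0.105,0.029,-0.14],"grip": 60}

```text
clock: 31.25
tool_pos: [0.5399, 0.1193, 0.1321]
eef_rot: [0.632, 0.775, -0.002, 0.003]
contact_force: [-0.2, -0.3, -0.2]
opening: 0.757
finger_force: 0.0
```

```bash
python3 -c "
from h import *
go([.5388,.1235,.115],.214)
im=r.snapshot('scene')
cv2.imwrite('pics/m6.png',cv2.resize(im[260:380,140:300],None,fx=4.8,fy=4.8,interpolation=cv2.INTER_CUBIC)[:,:,::-1])"
```

```text
t 31.25 pos [0.5399 0.1193 0.1611] yaw 0.202 shift [ 0.0047 -0.0002  0.0461] q [ 0.02  0.76 -0.55  1.85  0.6   0.71 -0.68] F [-0.2 -0.3 -0.2] op 0.757
rot [-0.001  0.007 -0.012]
```

View pics/m6.png

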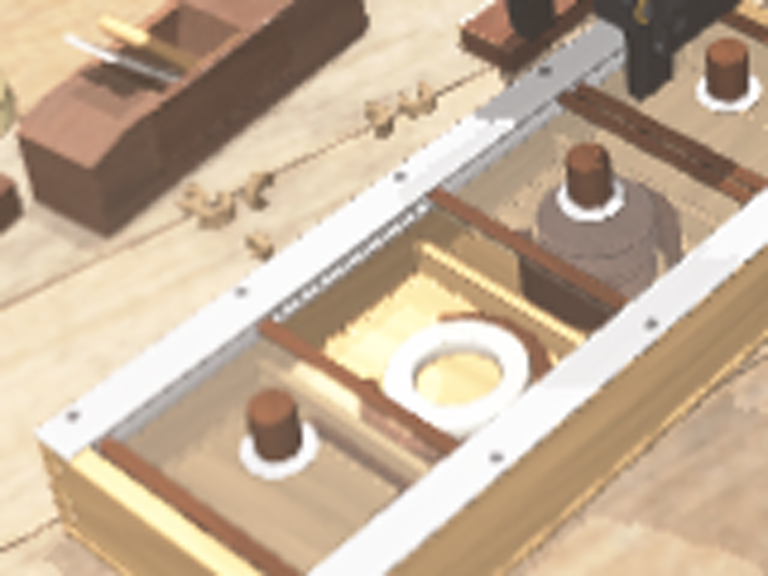

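The ring lies flat in bay2 at crop (457,375), and the two sheaves are stacked under cover2. I check the ring centre numerically.

```bash
python3 -c "
from h import *
print(pix2w('scene',uc([(457,370)],140,260,4.8),.024))
im=r.snapshot('scene');hsv=cv2.cvtColor(im,cv2.COLOR_RGB2HSV)[310:356,205:258]
m=((hsv[...,1]<30)&(hsv[...,2]>190)).astype(np.uint8)
n,l,st,c=cv2.connectedComponentsWithStats(m)
for i in range(1,n):
  if st[i,4]>80:
    e=cv2.fitEllipse(max(cv2.findContours((l==i).astype(np.uint8),0,1)[0],key=len)); print(st[i],e,pix2w('scene',[np.array(e[0])+[205,310]],.027))
im=r.snapshot('top');hsv=cv2.cvtColor(im,cv2.COLOR_RGB2HSV)[225:295,170:235]
m=((hsv[...,1]<35)&(hsv[...,2]>150)).astype(np.uint8)
n,l,st,c=cv2.connectedComponentsWithStats(m)
for i in range(1,n):
  if st[i,4]>60: print('top',st[i],pix2w('top',[st[i,:2]+(st[i,2:4]-1)/2+[170,225]],.027))
"
```

```text
[[0.51675584 0.22858951 0.024     ]]
[ 15  17  38  29 582] ((33.6552734375, 30.686473846435547), (25.901283264160156, 37.01244354248047), 111.84986877441406) [[0.49691527 0.22996597 0.027     ]]
top [  0  62  30   8 182] [[0.42828436 0.27322346 0.027     ]]
```

Request:
carry_out:
  plan:
    - {"rot": [0,0,-0.006],"xyz": [0.001,0,0.02],"grip": 60}
    - {"rot": [0,0,-0.006],"xyz": [0.001,0,0.045],"grip": 60}
    - {"rot": [0,0,-0.006],"xyz": [0.001,0,0.045],"grip": 60}
    - {"rot": [0,0,-0.006],"xyz": [0.001,0,0.045],"grip": 60}
  squeeze: 20

```text
clock: 31.73
tool_pos: [0.5355, 0.1312, 0.087]
eef_rot: [0.624, 0.781, -0.001, -0.001]
contact_force: [-0.1, 0.4, 0.4]
opening: 0.764
finger_force: 0.0
```

```bash
python3 -c "
from h import *
go([.5388,.1235,.074],.214)"
```

```text
t 31.73 pos [0.5355 0.1312 0.116 ] yaw 0.223 shift [-0.0082  0.0016  0.042 ] q [-0.03  0.82 -0.5   1.88  0.66  0.61 -0.73] F [-0.1  0.4  0.4] op 0.764
rot [-0.003 -0.001  0.009]
```

Request:
carry_out:
  plan:
    - {"rot": [0,0,0.007],"xyz": [-0.006,0.001,0.005],"grip": 60}
    - {"rot": [0,0,0.007],"xyz": [-0.006,0.001,0.02],"grip": 60}
    - {"rot": [0,0,0.007],"xyz": [-0.006,0.001,0.035],"grip": 60}
    - {"rot": [0,0,0.007],"xyz": [-0.006,0.001,0.042],"grip": 60}
    - {"rot": [0,0,0.007],"xyz": [-0.006,0.001,0.042],"grip": 60}

```text
clock: 32.15
tool_pos: [0.539, 0.1237, 0.0451]
eef_rot: [0.628, 0.778, -0.001, -0.0]
contact_force: [-0.3, -0.3, -0.2]
opening: 0.761
finger_force: 0.0
```

```bash
python3 -c "
from h import *
go([.5388,.1235,.074],.214)"
```

```text
t 32.15 pos [0.539  0.1237 0.0741] yaw 0.213 shift [-0.0001 -0.0003  0.0001] q [-0.05  0.88 -0.44  1.9   0.72  0.52 -0.78] F [-0.3 -0.3 -0.2] op 0.761
rot [-0.001  0.    -0.001]
```

Request:
carry_out:
  plan:
    - {"rot": [0,0,0],"xyz": [0,0,0],"grip": 230}
    - {"rot": [0,0,0],"xyz": [0,0,0],"grip": 230}
    - {"rot": [0,0,0],"xyz": [0,0,0],"grip": 230}
    - {"rot": [0,0,0],"xyz": [0,0,0],"grip": 230}
    - {"rot": [0,0,0],"xyz": [0,0,0],"grip": 230}
    - {"rot": [0,0,0],"xyz": [0,0,0],"grip": 230}
    - {"rot": [0,0,0],"xyz": [0,0,0],"grip": 230}
    - {"rot": [0,0,0],"xyz": [0,0,0],"grip": 230}

```text
clock: 32.82
tool_pos: [0.5395, 0.1239, 0.0458]
eef_rot: [0.628, 0.778, 0.0, 0.0]
contact_force: [-0.5, -0.6, 1.8]
opening: 0.266
finger_force: 20.0
```

Request:
carry_out:
  plan:
    - {"rot": [0,0,0],"xyz": [0.02,0,0],"grip": 230}
    - {"rot": [0,0,0],"xyz": [0.04,0,0],"grip": 230}
    - {"rot": [0,0,0],"xyz": [0.06,0,0],"grip": 230}
    - {"rot": [0,0,0],"xyz": [0.08,0,0],"grip": 230}
    - {"rot": [0,0,0],"xyz": [0.1,0,0],"grip": 230}
    - {"rot": [0,0,0],"xyz": [0.108,0,0],"grip": 230}
    - {"rot": [0,0,0],"xyz": [0.109,0,0],"grip": 230}
    - {"rot": [0,0,0],"xyz": [0.109,0,0],"grip": 230}

```text
clock: 33.48
tool_pos: [0.5162, 0.2314, 0.0458]
eef_rot: [0.627, 0.779, 0.001, -0.0]
contact_force: [-1.0, 0.9, 2.0]
opening: 0.264
finger_force: 20.0
```

Request:
carry_out:
  plan:
    - {"rot": [0,0,0],"xyz": [0,0,0],"grip": 230}
    - {"rot": [0,0,0],"xyz": [0,0,0],"grip": 230}

```text
clock: 33.65
tool_pos: [0.5167, 0.2299, 0.0458]
eef_rot: [0.628, 0.778, 0.0, 0.0]
contact_force: [-1.5, 2.2, 2.4]
opening: 0.262
finger_force: 20.0
```

Request:
carry_out:
  plan:
    - {"rot": [0,0,0],"xyz": [0,0,0],"grip": 60}
    - {"rot": [0,0,0],"xyz": [0,0,0],"grip": 60}
    - {"rot": [0,0,0],"xyz": [0,0,0],"grip": 60}
    - {"rot": [0,0,0],"xyz": [0,0,0],"grip": 60}
    - {"rot": [0,0,0],"xyz": [0,0,-0.03],"grip": 60}
    - {"rot": [0,0,0],"xyz": [0,0,-0.06],"grip": 60}

```text
clock: 34.15
tool_pos: [0.515, 0.229, 0.1047]
eef_rot: [0.628, 0.778, -0.002, -0.001]
contact_force: [0.8, 0.3, 0.0]
opening: 0.695
finger_force: 0.0
```

Request:
carry_out:
  plan:
    - {"rot": [0,0,0],"xyz": [-0.04,-0.002,0],"grip": 60}
    - {"rot": [0,0,0],"xyz": [-0.08,-0.002,0],"grip": 60}
    - {"rot": [0,0,0],"xyz": [-0.12,-0.002,0],"grip": 60}
    - {"rot": [0,0,0],"xyz": [-0.16,-0.002,0],"grip": 60}
    - {"rot": [0,0,0],"xyz": [-0.2,-0.002,0],"grip": 60}
    - {"rot": [0,0,0],"xyz": [-0.217,-0.002,0],"grip": 60}
    - {"rot": [0,0,0],"xyz": [-0.217,-0.002,0],"grip": 60}
    - {"rot": [0,0,0],"xyz": [-0.217,-0.002,0],"grip": 60}

```text
clock: 34.82
tool_pos: [0.5602, 0.0164, 0.1053]
eef_rot: [0.629, 0.777, -0.0, -0.0]
contact_force: [-0.2, 0.5, 0.2]
opening: 0.769
finger_force: 0.0
```

```bash
python3 -c "
from h import *
go([.5608,.0175,.074],.214)"
```

```text
t 34.82 pos [0.5602 0.0164 0.1343] yaw 0.21 shift [0.0009 0.0009 0.0603] q [ 0.2   0.81 -0.54  1.85  0.64  0.67 -0.51] F [-0.2  0.5  0.2] op 0.769
rot [-0.     0.    -0.004]
```

Request:
carry_out:
  plan:
    - {"rot": [0,0,-0.002],"xyz": [0,0,0.015],"grip": 60}
    - {"rot": [0,0,-0.002],"xyz": [0,0,0.03],"grip": 60}
    - {"rot": [0,0,-0.002],"xyz": [0,0,0.045],"grip": 60}
    - {"rot": [0,0,-0.002],"xyz": [0,0,0.06],"grip": 60}
    - {"rot": [0,0,-0.002],"xyz": [0,0,0.06],"grip": 60}
    - {"rot": [0,0,-0.002],"xyz": [0,0,0.06],"grip": 230}
    - {"rot": [0,0,-0.002],"xyz": [0,0,0.06],"grip": 230}
    - {"rot": [0,0,-0.002],"xyz": [0,0,0.06],"grip": 230}

```text
clock: 35.48
tool_pos: [0.5609, 0.0189, 0.0466]
eef_rot: [0.627, 0.779, 0.001, 0.0]
contact_force: [-0.2, 0.3, -0.8]
opening: 0.561
finger_force: 0.0
```

Request:
carry_out:
  plan:
    - {"rot": [0,0,0],"xyz": [0,0,0],"grip": 230}
    - {"rot": [0,0,0],"xyz": [0,0,0],"grip": 230}
    - {"rot": [0,0,0],"xyz": [0,0,0],"grip": 230}
    - {"rot": [0,0,0],"xyz": [0,0,0],"grip": 230}
    - {"rot": [0,0,0],"xyz": [0,0,0],"grip": 230}
    - {"rot": [0,0,0],"xyz": [0,0,0],"grip": 230}

```text
clock: 35.98
tool_pos: [0.5605, 0.0178, 0.0459]
eef_rot: [0.627, 0.779, 0.0, 0.0]
contact_force: [-0.8, -0.6, 2.6]
opening: 0.268
finger_force: 20.0
```

Request:
carry_out:
  plan:
    - {"rot": [0,0,0],"xyz": [0.02,0,0],"grip": 230}
    - {"rot": [0,0,0],"xyz": [0.04,0,0],"grip": 230}
    - {"rot": [0,0,0],"xyz": [0.06,0,0],"grip": 230}
    - {"rot": [0,0,0],"xyz": [0.08,0,0],"grip": 230}
    - {"rot": [0,0,0],"xyz": [0.1,0,0],"grip": 230}
    - {"rot": [0,0,0],"xyz": [0.108,0,0],"grip": 230}
    - {"rot": [0,0,0],"xyz": [0.108,0,0],"grip": 230}
    - {"rot": [0,0,0],"xyz": [0.108,0,0],"grip": 230}

```text
clock: 36.65
tool_pos: [0.5374, 0.1247, 0.0459]
eef_rot: [0.627, 0.779, 0.001, -0.0]
contact_force: [-1.3, 2.1, 3.6]
opening: 0.263
finger_force: 20.0
```

Request:
carry_out:
  plan:
    - {"rot": [0,0,0],"xyz": [0,0,0],"grip": 60}
    - {"rot": [0,0,0],"xyz": [0,0,0],"grip": 60}
    - {"rot": [0,0,0],"xyz": [0,0,0],"grip": 60}
    - {"rot": [0,0,0],"xyz": [0,0,0],"grip": 60}
    - {"rot": [0,0,0],"xyz": [0,0,-0.03],"grip": 60}
    - {"rot": [0,0,0],"xyz": [0,0,-0.07],"grip": 60}
    - {"rot": [0,0,0],"xyz": [0,0,-0.11],"grip": 60}

```text
clock: 37.23
tool_pos: [0.5361, 0.1223, 0.1559]
eef_rot: [0.627, 0.779, -0.002, -0.001]
contact_force: [1.0, 0.6, 0.7]
opening: 0.758
finger_force: 0.0
```

Request:
carry_out:
  plan:
    - {"rot": [0,0,0],"xyz": [-0.3,0,-0.02],"grip": 60}
    - {"rot": [0,0,0],"xyz": [-0.3,0,-0.02],"grip": 60}
    - {"rot": [0,0,0],"xyz": [-0.3,0,-0.02],"grip": 60}
    - {"rot": [0,0,0],"xyz": [-0.3,0,-0.02],"grip": 60}
    - {"rot": [0,0,0],"xyz": [-0.3,0,-0.02],"grip": 60}
    - {"rot": [0,0,0],"xyz": [-0.3,0,-0.02],"grip": 60}
    - {"rot": [0,0,0],"xyz": [-0.3,0,-0.02],"grip": 60}
    - {"rot": [0,0,0],"xyz": [-0.3,0,-0.02],"grip": 60}

```text
clock: 37.9
tool_pos: [0.6009, -0.1812, 0.1749]
eef_rot: [0.632, 0.775, -0.003, 0.002]
contact_force: [0.3, -0.4, 0.2]
opening: 0.766
finger_force: 0.0
```

```bash
python3 -c "
from h import *
blobs('ring');blobs('sheave')
im=r.snapshot('top')
cv2.imwrite('pics/fin.png',cv2.resize(im[193:313,118:318],None,fx=4,fy=4,interpolation=cv2.INTER_CUBIC)[:,:,::-1]);print(r.get_state()['contact_force'])"
```

```text
ring area 365 wh [54 26] ctr [478.5 285.5] [ 0.4505 -0.5053  0.014 ] centroid [ 0.4487 -0.4963  0.014 ]
[-0.59135853  0.32767335 -0.11236141]
```

View pics/fin.png

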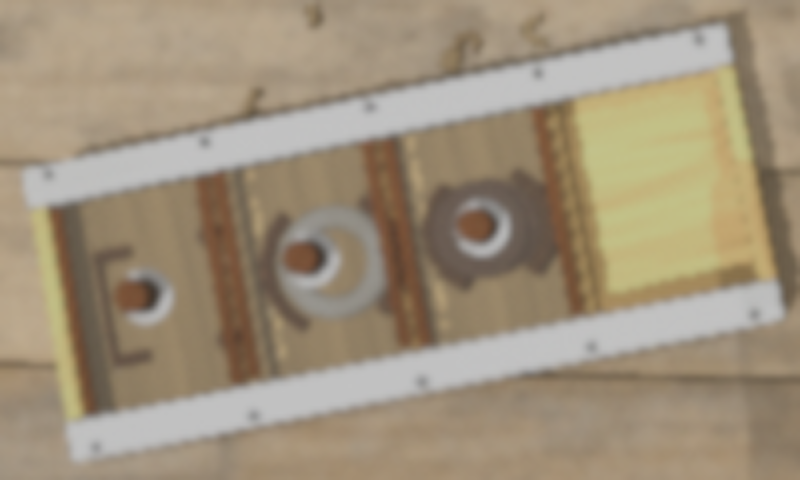

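The final view shows all three covers home, with knobs at (475,223), (306,256) and (137,293). The ring is inside its segments at (332,262), both sheaves are stacked, and the parking bay is open.

```bash
python3 -c "
from plant import r
print(r.finish_job())"
```

```text
the job is handed in; nothing more can be done
None
```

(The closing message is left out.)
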